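Unlock the medicine chest with the T key

ROBOT

A 7-joint arm with a two-finger parallel gripper is mounted at the origin on the work surface. World frame = base frame: x ahead of the robot, y to its left, z up, the work surface at z = 0. Lengths are in m, angles in rad, forces in N, time in s.
With the tool pointing down it reaches from about 0.425 to 0.925 m from the base axis. Payload 6.8 kg.
Tool frame: the origin (TCP) lies midway between the tips of the shut fingers; the grasp point (between the pads) lies 19 mm behind it; z points along the fingers, y is the direction in which the jaws open and shut (so a half turn about z gives the same grasp; the last joint's range is limited). The gripper opens to 85 mm and grips with 20 to 120 N. Pads are 22 mm wide; open, the fingers measure 114 mm over their backs; the gripper's body (76 mm by 85 mm) begins 54 mm behind the grasp point. The pads swing forward as they close: fully open they stand 13 mm farther back than shut.
Start: joints at [1.04, 0.477, 0.022, 1.555, -0.011, 1.109, -0.083], TCP at [0.277, -0.616, 0.231] pointing down, gripper open.
Joint ranges: [-2.96, 2.96], [-0.34, 2.1], [-1.41, 1.46], [0.24, 2.44], [-1.37, 4.51], [0.17, 1.92], [-2.96, 2.96]. Speed limits (rad/s): [2.39, 2.39, 3.14, 3.14, 3.14, 3.14, 3.14].

INTERFACE

Orientations are given as a unit quaternion [w, x, y, z].
In Python, from rig import * gives the robot as it stands.
- The arm moves only by the tool step_arm, never from a script. Its argument "plan" is text: rows parted by semicolons, each of 7 numbers parted by spaces: the turn, a rotation vector about the tool's x, y, z in degrees, then the shift along the tool's x, y, z in mm, then the gripper command: -1 is shut, 1 is fully open, values between are in proportion. A call has 1 to 8 rows; each row is the pose to reach, as a shift and turn from the pose commanded when the call began, along the tool's axes at that moment; what a row does not reach only later rows make up. A row lasts 1/12 s, in which the tool goes at most 41.7 mm and 7.16 degrees, less where a joint would pass 70% of its speed; a pose out of reach is approached as far as the arm can. A call with a gripper value outside its range is refused whole. The fingers move at their own pace and stop on an object; "newtons" is the grip in N (left out, the last holds). Time passes only in rows, so rows that repeat a pose let the fingers close. It gives the time, the measured TCP pose, the force and the opening at its end, in the units of the state.
- get_state(): the state, without advancing time (a new reading comes with each control period).
- read_camera(name): name is "side" or "top" or "wrist"; returns (picture, depth): 480x640x3 uint8, red, green, blue; 480x640 float32, m along the optical axis (not along the pixel's ray), 0 where there is no reading.
- get_calibration(name): a dict with "intrinsics" (3x3 intrinsics, pixels), "D" ([k1, k2, p1, p2, k3] as OpenCV has them; the pictures are not rectified), "position" and "attitude" of the camera in the world. Camera axes: x right, y up, looking along -z (the intrinsics and any distortion apply to the point x, -y, -z); pixel columns grow to the right and rows downward; lengths in m; the calibration is good to about 2 mm. A picture is of the moment at which its call begins: read the wrist's pose just before it. get_calibration takes no time and is no camera call; for the wrist camera it gives the pose at the moment of the call.
- hand_in(): hands the job in, once; it reports no verdict.
Trained networks look in the newest picture that a camera, given by its name, has taken for a name from the list of things; names that differ only in an ending like _2 or _b are one class to them, and where a whole thing is asked for, a point or a joint stands for the part that bears it (a point fixed in the world has none). Each returns a list of dicts, best first, with "p" (0 to 1); they miss things now and then, are a little off and sometimes report something else, mostly with a low value. They report only what shows in the picture. A call takes as long as a camera call.
- find_in(target, camera): "xy" ([column, row] in pixels, amid what is visible of it).
- regions_of(target, camera): "region" (480x640 bool, what is visible of it) and "xy" ([column, row] in pixels, amid what is visible of it).
The state is a dict: "time_s": time; "joints": joint angles; "qd": joint speeds; "joint_torque": joint torques, N m; "eef_pos": TCP position; "eef_rot": TCP orientation; "ft_force": force on the tool from outside, world axes, zero at the start; "wrist_torque": the same for the moment, N m; "gripper_width": finger opening in m.
Only numpy, scipy, OpenCV 4.12 (cv2) and the standard library are available. Lean on these libraries where they do the work, as an engineer would, in place of code of your own. Each camera call takes 0.05 s, during which the arm holds its last target.

TASK

Unlock the feed room's medicine chest with the T key from the wooden rest: stand the key upright, foot down, in the lock collar and let go of it, then take it again by its crossbar, turn it under light pressure until it drops into the core, and turn it clockwise to the stop. Leave the key standing in the lock, let go, and leave the other things on the bench and the chest where they are.

Things in the scene. Friction and masses are not known exactly. Their poses are not given: they have to be found in the camera images.
- key_neck (a point): the loose steel T key (about 0.3 kg), first lying level on the wooden rest: mid-neck, on the centre line, 50 mm above the bench. x runs along the key to the crossbar, y along the crossbar, z up while it lies. The square neck, 16 x 16 mm, spans x -24 to +36 mm, air on both sides and 40 mm of air below; then a round barrel 25 mm across spans x -52 to -24, and the bladed foot -64 to -52
- key_bar (a point): middle of the key's crossbar, 45 mm from key_neck along its x; same axes. The bar is 90 mm long (y), 16 mm thick (z) and 18 mm high (x)
- key_foot (a point): middle of the end of the key's foot, 64 mm from key_neck; same axes (x points straight up when the key stands upright). The foot is 12 mm long: two crossed blades like a plus sign, each 22 mm wide and 7 mm thick, along y and z, a little tapered at the end
- key: the whole T key; origin and axes as key_neck
- rest: fixed wooden key rest: base 130 x 70 x 10 mm with two supports, 42 mm high under the crossbar (16 mm thick, 60 mm wide) and 37.5 mm high under the barrel (18 mm thick, 26 mm wide); origin under its centre, x along the lying key towards the crossbar
- chest: fixed grey steel medicine chest, 180 x 220 x 90 mm tall, with a round steel lock collar (64 mm across, standing 22 mm proud) in the middle of its lid; origin under its centre
- lock_mouth (a point): centre of the collar's mouth, on its top rim, 112 mm above the bench, on the lock's upright axis. The bore, 28 mm across (its mouth flared to 38 mm over the top 6 mm), takes foot and barrel; 30 mm below the rim lies the turning core, with a cross-shaped slot (arms 12.5 mm wide, to the bore's wall). Its direction differs every time and is not told
- core_top (a point): centre of the core's top, 30 mm below lock_mouth. Out of line with the slot, the foot rests here and the key stands by itself, leaning a little, bar middle 109 mm above; in line (within 10 to 15 degrees, every 90 degrees) it drops 12 mm until the barrel meets the core. Under light pressure the core does not follow the key; anticlockwise it is against its stop
- lock (a joint): turn of the lock's core: 0 locked (at its stop), grows clockwise seen from above to the other stop at 1.4 rad (80 degrees), unlocked. Stays where it is left; friction 0.1 N m. The key has about 15 degrees of play in the slot either way
- tub: closed white supplement tub with a screw cap, 90 mm across, 120 mm tall, a bystander; origin at the centre of its underside
- scoop: white plastic measuring mug, 90 mm across, 90 mm tall, a bystander; origin under its centre
- brush: wooden grooming brush, 120 x 50 x 36 mm, a bystander; origin under its centre
- salve: small round aluminium salve tin, 45 mm across, 26 mm tall, a bystander standing between the chest and the key rest; origin under its centre
- tin: small round white pill tin, 40 mm across, 22 mm tall, a bystander standing on a far corner of the chest's lid; origin under its centre
- hoofpick: hoof pick with wooden handle, 150 mm long, 22 mm tall, a bystander lying between the chest and the key rest; origin on its underside, near the middle

How it is judged:
On the way:
1. the key stands in the lock collar, upright, foot down, and has been let go, the lock not yet turned (horizontal distance between key_foot and lock_mouth below 0.008 m and angle between key_foot's own x axis and vertical below 0.25 rad and z of key_foot in the frame of lock_mouth below -0.022 m and value of joint lock below 0.3 rad and contact force between the fingers and key below 0.1 N), for 0.2 s.
At the end, for the whole second after the job is handed in: the key stands in the lock, dropped in (its foot at least 37 mm below the collar's rim, within 8 mm of the lock's axis, leaning less than 0.2 rad), at rest and released, and the core is turned clockwise beyond 1.2 rad (horizontal distance between key_foot and lock_mouth below 0.008 m and angle between key_foot's own x axis and vertical below 0.2 rad and z of key_foot in the frame of lock_mouth below -0.037 m and value of joint lock above 1.2 rad and linear speed of key below 0.02 m/s); the robot touches nothing.
It fails at once if a bystander (tub, scoop, brush, salve, tin, hoofpick) is shifted by more than 30 mm (distance of any of tub, scoop, brush, salve, tin, hoofpick from where it was at the start of the episode above 0.03 m).
It also fails if it takes over 72 s, if anything falls off the work surface, if the arm or the gripper's body presses on something with over 40 N, if the wrist force passes 120 N, or if a joint passes its speed limit or range.

## Working session

There is one attempt and no reset: what is moved stays moved. The work goes in short steps, Python scripts to look and compute and a tool call to move; the robot and the scene stay as the last step left them, time stands still between calls to the robot, and variables do not carry over. Pictures are saved under pics/ and viewed, and the job is handed in when it is done.

Besides the shell and the picture viewer there is one more tool, called after ">>>" as a command line: name --argument value ..., lists and objects as JSON in quotes. step_arm: Moves the arm, as the interface text tells. Its arguments: {"type":"object","properties":{"plan":{"type":"string"},"newtons":{"type":"number"}},"required":["plan"]}

```bash
ls; mkdir -p pics; cat > h.py <<'E'
from rig import *
import numpy as np, cv2
from scipy.spatial.transform import Rotation as R
def q2R(q): return R.from_quat([q[1],q[2],q[3],q[0]]).as_matrix()
def calR(c):
    a=np.array(c["attitude"])
    return a if a.shape==(3,3) else q2R(a)
def pix2ray(c,uv):
    uv=np.array(uv,float).reshape(-1,1,2)
    n=cv2.undistortPoints(uv,np.array(c["intrinsics"]),np.array(c["D"])).reshape(-1,2)
    return np.c_[n[:,0],-n[:,1],-np.ones(len(n))]
def toworld(c,uv,d):
    r=pix2ray(c,uv)*np.array(d).reshape(-1,1)
    return r@calR(c).T+np.array(c["position"])
def onplane(c,uv,z):
    r=pix2ray(c,uv)@calR(c).T; p=np.array(c["position"])
    return p+r*((z-p[2])/r[:,2:3])
def proj(c,P):
    p=(np.atleast_2d(P)-np.array(c["position"]))@calR(c)
    p=p*[1,-1,-1]
    return cv2.projectPoints(p.reshape(-1,1,3),np.zeros(3),np.zeros(3),np.array(c["intrinsics"]),np.array(c["D"]))[0].reshape(-1,2)
def save(n,im): cv2.imwrite("pics/"+n,im[:,:,::-1])
E
python3 - <<'E'
from h import *
s=get_state()
for k,v in s.items(): print(k,np.round(v,3))
for n in ["side","top","wrist"]:
    c=get_calibration(n); print(n,np.round(c["intrinsics"],1).tolist(),np.round(c["D"],3),np.round(c["position"],3),np.round(c["attitude"],3).tolist())
    im,d=read_camera(n); save(n+"0.png",im); np.save(n+"0.npy",d)
    for t in ["key","key_neck","key_bar","key_foot","rest","chest","lock_mouth","core_top","tub","scoop","brush","salve","tin","hoofpick"]:
        if n=="wrist": break
        r=find_in(t,n)
        print(t,[(np.round(x["xy"],1).tolist(),round(x["p"],2)) for x in r[:2]])
E
```

```text
pics
time_s 0.0
joints [ 1.04   0.478  0.022  1.556 -0.011  1.109 -0.083]
qd [-0.002 -0.001  0.     0.001 -0.001  0.001  0.   ]
joint_torque [-1.0000e-03 -5.9645e+01  1.6080e+00 -2.8120e+01  1.2000e-02  9.0000e-03
  0.0000e+00]
eef_pos [ 0.277 -0.615  0.23 ]
eef_rot [-0.001  0.978  0.21  -0.   ]
ft_force [ 0.378 -0.309  0.592]
wrist_torque [ 0.002 -0.04   0.013]
gripper_width 0.086
side [[614.7, 0.0, 316.9], [0.0, 614.7, 231.0], [0.0, 0.0, 1.0]] [-0.118  0.     0.     0.     0.   ] [ 0.264 -0.562  0.902] [0.904, 0.324, -0.098, -0.261]
key [([197.3, 191.5], 0.77)]
key_neck [([197.9, 190.6], 0.62)]
key_bar [([196.6, 193.9], 0.96)]
key_foot [([198.2, 189.8], 0.66)]
rest [([195.2, 210.1], 0.89), ([197.1, 192.0], 0.7)]
chest [([353.1, 373.0], 0.75)]
lock_mouth [([356.2, 375.0], 0.96)]
core_top [([353.6, 378.0], 0.92)]
tub [([396.9, 217.7], 0.85)]
scoop [([305.6, 144.6], 0.65)]
brush [([463.6, 332.5], 0.67), ([235.3, 306.5], 0.4)]
salve [([317.4, 249.8], 0.89)]
tin [([397.3, 340.5], 0.86)]
hoofpick [([235.8, 306.5], 0.72), ([303.8, 143.2], 0.68)]
top [[504.6, 0.0, 316.3], [0.0, 504.6, 241.0], [0.0, 0.0, 1.0]] [0.038 0.    0.    0.    0.   ] [ 0.505 -0.012  1.166] [-0.704, -0.033, 0.027, 0.709]
key [([205.9, 277.8], 0.6)]
key_neck [([208.5, 278.1], 0.78)]
key_bar [([209.7, 280.0], 0.86)]
key_foot [([210.7, 278.0], 0.71)]
rest [([220.0, 293.3], 0.66)]
chest [([422.5, 269.6], 0.58)]
lock_mouth [([421.4, 266.6], 0.84)]
core_top [([419.9, 266.3], 0.72)]
tub [([326.3, 159.6], 0.73), ([209.6, 173.6], 0.59)]
scoop [([208.0, 174.2], 0.72)]
brush [([432.9, 173.8], 0.95)]
salve [([312.2, 229.0], 0.54)]
tin [([433.1, 230.9], 0.8)]
hoofpick [([319.1, 304.6], 0.79)]
wrist [[343.6, 0.0, 319.9], [0.0, 343.6, 238.9], [0.0, 0.0, 1.0]] [0.005 0.    0.    0.    0.   ] [ 0.339 -0.589  0.375] [0.832, -0.112, 0.073, -0.538]
```

View pics/side0.png

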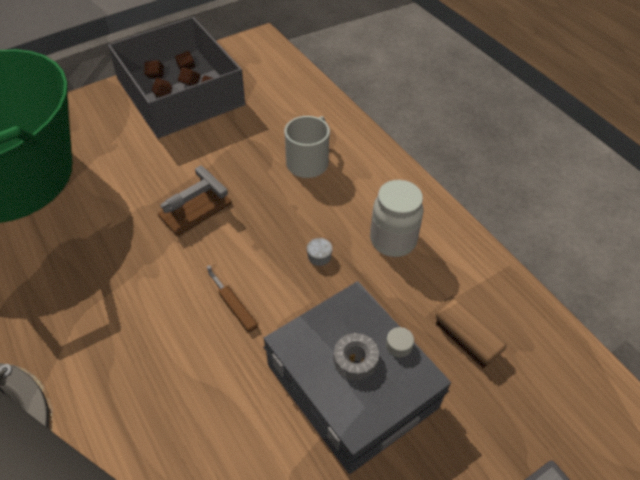

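View pics/top0.png

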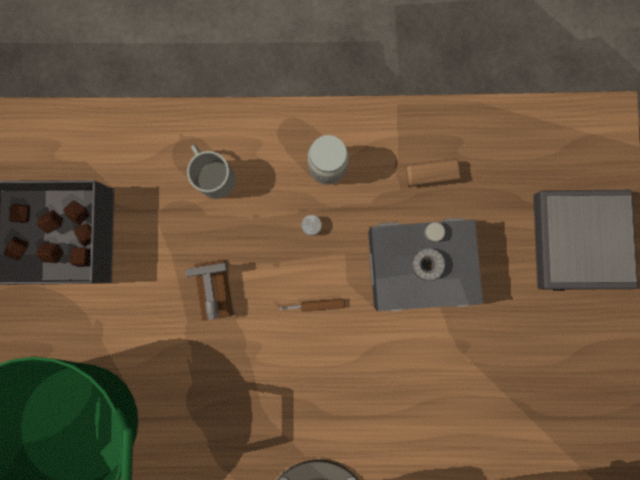

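View pics/wrist0.png

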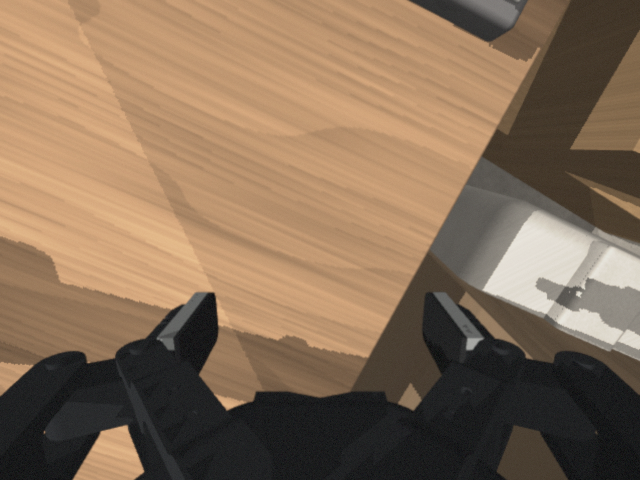

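```bash
python3 - <<'E'
from h import *
for n in ["side","top"]:
    c=get_calibration(n); im,d=read_camera(n)
    for t in ["key","chest","lock_mouth","tin","salve","hoofpick","tub","scoop","brush"]:
        r=regions_of(t,n)
        if not r: print(n,t,"none"); continue
        m=r[0]["region"]; v,u=np.nonzero(m&(d>0)); P=toworld(c,np.c_[u,v],d[v,u])
        print(n,t,round(r[0]["p"],2),len(u),"med",np.round(np.median(P,0),3),"lo",np.round(np.percentile(P,2,axis=0),3),"hi",np.round(np.percentile(P,98,axis=0),3))
        if t=="key": np.save(n+"key.npy",P)
    x,y=(200,190) if n=="side" else (210,285)
    x2,y2=(356,360) if n=="side" else (429,264)
    a=cv2.resize(im[y-30:y+45,x-50:x+50],None,fx=4,fy=4,interpolation=cv2.INTER_CUBIC)
    b=cv2.resize(im[y2-38:y2+37,x2-50:x2+50],None,fx=4,fy=4,interpolation=cv2.INTER_CUBIC)
    save("crop_%s.png"%n,np.hstack([a,b]))
E
```

```text
side key 0.68 1091 med [0.51  0.228 0.057] lo [0.434 0.197 0.001] hi [0.549 0.294 0.063]
side chest 0.86 19284 med [ 0.526 -0.259  0.09 ] lo [ 0.451 -0.35   0.017] hi [ 0.63  -0.132  0.113]
side lock_mouth 0.95 19396 med [ 0.526 -0.259  0.09 ] lo [ 0.451 -0.35   0.015] hi [ 0.631 -0.132  0.113]
side tin 0.78 651 med [ 0.609 -0.255  0.112] lo [ 0.593 -0.271  0.095] hi [ 0.629 -0.235  0.115]
side salve 0.81 621 med [0.635 0.005 0.025] lo [ 0.616 -0.013 -0.002] hi [0.659 0.046 0.029]
side hoofpick 0.67 2458 med [0.746 0.218 0.055] lo [0.705 0.186 0.003] hi [0.791 0.274 0.091]
side tub 0.67 3318 med [ 0.762 -0.048  0.095] lo [ 0.735 -0.074  0.005] hi [0.814 0.006 0.122]
side scoop 0.78 2449 med [0.746 0.218 0.055] lo [0.705 0.186 0.003] hi [0.791 0.274 0.091]
side brush 0.78 2314 med [ 0.747 -0.274  0.035] lo [ 0.728 -0.328  0.003] hi [ 0.779 -0.215  0.039]
top key 0.62 817 med [0.513 0.232 0.057] lo [0.435 0.201 0.009] hi [0.548 0.282 0.063]
top chest 0.86 8898 med [ 0.54  -0.226  0.09 ] lo [ 0.456 -0.341  0.055] hi [ 0.634 -0.124  0.112]
top lock_mouth 0.55 9030 med [ 0.54  -0.227  0.09 ] lo [ 0.455 -0.342  0.041] hi [ 0.636 -0.124  0.112]
top tin 0.92 330 med [ 0.611 -0.249  0.111] lo [ 0.593 -0.268  0.093] hi [ 0.632 -0.232  0.116]
top salve 0.54 304 med [0.636 0.01  0.026] lo [ 0.617 -0.011  0.021] hi [0.656 0.03  0.03 ]
top hoofpick 0.9 495 med [ 0.455 -0.007  0.013] lo [ 0.445 -0.061  0.005] hi [0.468 0.075 0.019]
top tub 0.7 1590 med [ 0.768 -0.029  0.119] lo [ 0.737 -0.068  0.017] hi [0.815 0.011 0.123]
top scoop 0.57 1779 med [0.759 0.239 0.03 ] lo [0.707 0.187 0.001] hi [0.804 0.274 0.092]
top brush 0.77 1167 med [ 0.755 -0.267  0.036] lo [ 0.73  -0.323  0.024] hi [ 0.784 -0.211  0.04 ]
```

```bash
python3 - <<'E'
from h import *
from scipy.optimize import least_squares
for n in ["side","top"]:
    P=np.load(n+"key.npy"); 
    P=P[(P[:,2]>0.045)]
    # top surface of bar and neck only
    T=P[(P[:,2]>0.052)&(P[:,2]<0.066)]
    print(n,len(P),len(T))
    # fit T-shape: param cx,cy,th minimise outside distance in key frame; dist to union of rects
    def f(p):
        c,s=np.cos(p[2]),np.sin(p[2]); d=T[:,:2]-p[:2]
        x=d[:,0]*c+d[:,1]*s; y=-d[:,0]*s+d[:,1]*c
        def rect(x0,x1,h):
            dx=np.maximum(np.maximum(x0-x,x-x1),0); dy=np.maximum(abs(y)-h,0); return np.hypot(dx,dy)
        def sd(x0,x1,h):
            return np.maximum(np.maximum(x0-x,x-x1),abs(y)-h)
        s_=np.minimum(sd(36,54,45) if 0 else sd(.036,.054,.045),sd(-.064,.036,.008+0.003*(x<-.024)))
        return np.maximum(s_,-.002)
    best=None
    for th in np.linspace(-.5,.5,9):
        r=least_squares(f,[.5,.235,th],loss="soft_l1",f_scale=.002,diff_step=1e-4)
        if best is None or r.cost<best.cost: best=r
    print(best.x,best.cost, np.rad2deg(best.x[2]))
    c=get_calibration(n); im,d=read_camera(n)
    # collar
    vv,uu=np.mgrid[0:480,0:640]; W=toworld(c,np.c_[uu.ravel(),vv.ravel()],d.ravel())
    m=(abs(W[:,2]-.112)<.006)&(np.hypot(W[:,0]-.54,W[:,1]+.235)<.045)
    Q=W[m]; print("collar",m.sum(),Q.mean(0),Q.min(0),Q.max(0))
    g=least_squares(lambda p:(np.maximum(np.hypot(Q[:,0]-p[0],Q[:,1]-p[1])-.032,0)+np.maximum(.019-np.hypot(Q[:,0]-p[0],Q[:,1]-p[1]),0)),[.54,-.235],diff_step=1e-4)
    print(g.x,g.cost)
    L=best.x; ax=np.array([np.cos(L[2]),np.sin(L[2])]);pts=[]
    for a,b in [(.054,.045),(.054,-.045),(.036,-.045),(.036,.045),(.036,.008),(-.064,.008),(-.064,-.008),(.036,-.008)]:
        pts.append([*(L[:2]+a*ax+b*np.array([-ax[1],ax[0]])),.058])
    p=proj(c,np.array(pts)); I=cv2.resize(im,None,fx=4,fy=4,interpolation=cv2.INTER_CUBIC)
    for q in p: cv2.circle(I,tuple(int(round(v)) for v in (q+.5)*4),3,(0,255,0),-1)
    t=np.linspace(0,2*np.pi,40)
    for rr in (.032,.014): 
        for q in proj(c,np.c_[g.x[0]+rr*np.cos(t),g.x[1]+rr*np.sin(t),t*0+.112]): cv2.circle(I,tuple(int(round(v)) for v in (q+.5)*4),1,(255,0,0),-1)
    u,v=(p.mean(0)*4).astype(int); u2,v2=(proj(c,[*g.x,.112])[0]*4).astype(int)
    save("fit_%s.png"%n,np.hstack([I[v-200:v+200,u-200:u+200],I[v2-200:v2+200,u2-200:u2+200]]))
E
```

```text
side 979 795
[0.49553108 0.23447849 0.15971926] 0.0010351090192233698 9.151239589413654
collar 1220 [ 0.54379107 -0.23691201  0.11168286] [ 0.51161251 -0.26915994  0.10601546] [ 0.57641848 -0.20266356  0.11667511]
[ 0.54335857 -0.23697851] 0.0006239536062473765
top 766 713
[0.49526751 0.23450609 0.15347692] 0.0009615017599194263 8.793579619287023
collar 593 [ 0.5433424  -0.23520072  0.11135238] [ 0.51304962 -0.26755725  0.10607883] [ 0.57546464 -0.20324533  0.11737449]
[ 0.54355752 -0.23522328] 0.0003118604453381428
```

View pics/fit_side.png

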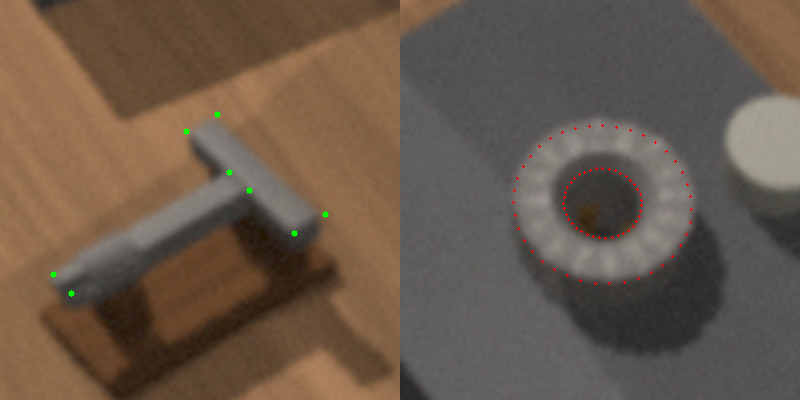

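View pics/fit_top.png

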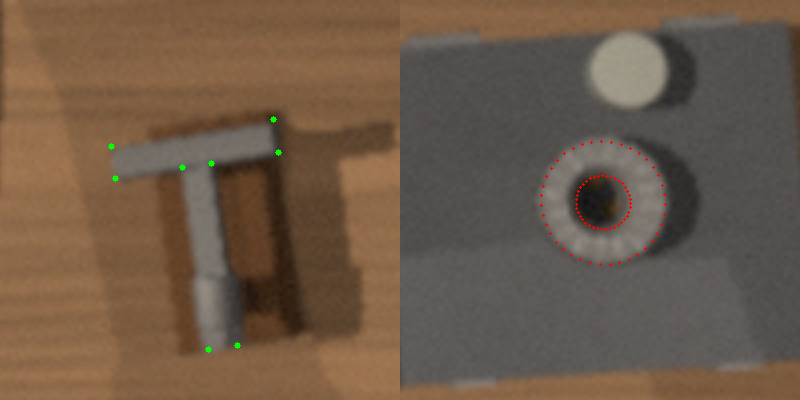

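```bash
cat >> h.py <<'E'
def mv(pos,zdir,ydir_hint,cur=None):
    """target TCP pos, tool z dir, approx tool y dir -> rotvec deg, shift mm in tool axes"""
    s=get_state(); Rc=q2R(s["eef_rot"]); p=np.array(s["eef_pos"])
    if cur is not None: p,Rc=cur
    z=np.array(zdir,float); z/=np.linalg.norm(z); y=np.array(ydir_hint,float); y-=z*(y@z); y/=np.linalg.norm(y)
    Rt=np.c_[np.cross(y,z),y,z]
    rv=R.from_matrix(Rc.T@Rt).as_rotvec(degrees=True); sh=Rc.T@(np.array(pos)-p)*1000
    print("turn",np.round(rv,1),"shift",np.round(sh,1),"rows",np.linalg.norm(sh)/41.7,np.linalg.norm(rv)/7.16)
    return rv,sh
def az(a): a=np.deg2rad(a); return np.array([np.cos(a),np.sin(a),0.])
E
python3 - <<'E'
from h import *
mv([.52,-.226,.30],[0,0,-1],az(-113.5))
c=get_calibration("top");im,d=read_camera("top")
vv,uu=np.mgrid[0:480,0:640]; W=toworld(c,np.c_[uu.ravel(),vv.ravel()],d.ravel()).reshape(480,640,3)
for (a,b) in [(430,100),(360,50),(440,130),(230,50),(200,5),(235,100),(470,320),(240,580)]: print(a,b,np.round(W[a,b],3))
E
```

```text
turn [ 0.  -0.  47.7] shift [ 381.5 -255.5  -68.7] rows 11.133579486529758 6.6656103414696535
430 100 [0.185 0.482 0.003]
360 50 [0.367 0.496 0.199]
440 130 [0.238 0.322 0.257]
230 50 [0.631 0.598 0.029]
200 5 [0.704 0.716 0.003]
235 100 [0.615 0.471 0.062]
470 320 [ 0.099 -0.006  0.013]
240 580 [ 0.596 -0.577  0.055]
```

>>> step_arm --plan "0 0 48 382 -255 -69 1;0 0 48 382 -255 -69 1;0 0 48 382 -255 -69 1;0 0 48 382 -255 -69 1;0 0 48 382 -255 -69 1;0 0 48 382 -255 -69 1;0 0 48 382 -255 -69 1;0 0 48 382 -255 -69 1"

```text
time_s: 3.37
eef_pos: [0.4494, -0.3399, 0.2805]
eef_rot: [0.0, 0.978, -0.209, 0.0]
ft_force: [0.8, 0.2, 0.2]
gripper_width: 0.0855
```

>>> step_arm --plan "0 0 0 18 -133 -20 1;0 0 0 18 -133 -20 1;0 0 0 18 -133 -20 1;0 0 0 18 -133 -20 1;0 0 0 18 -133 -20 1"

```text
time_s: 3.78
eef_pos: [0.5215, -0.2224, 0.3006]
eef_rot: [-0.001, 0.979, -0.202, 0.001]
ft_force: [-0.4, -0.2, -0.5]
gripper_width: 0.0855
```

```bash
python3 - <<'E'
from h import *
s=get_state(); print(np.round(s["joints"],4),np.round(s["eef_pos"],4),np.round(s["eef_rot"],4))
c=get_calibration("wrist"); im,d=read_camera("wrist"); save("w1.png",im); np.save("w1.npy",d)
print(np.round(c["position"],3)); print(np.round(calR(c),3)); print(proj(c,[[.5435,-.236,.112],[.5435,-.236,.082]]))
E
```

```text
[ 0.3125  0.2403 -0.0222  1.7341  0.0038  1.1656 -1.6883] [ 0.5215 -0.2224  0.3006] [-8.000e-04  9.794e-01 -2.021e-01  9.000e-04]
[ 0.583 -0.25   0.444]
[[-0.396  0.886  0.241]
 [-0.918 -0.381 -0.107]
 [-0.003 -0.264  0.964]]
[[324.36166982 190.05430093]
 [324.08938583 186.41664757]]
```

View pics/w1.png

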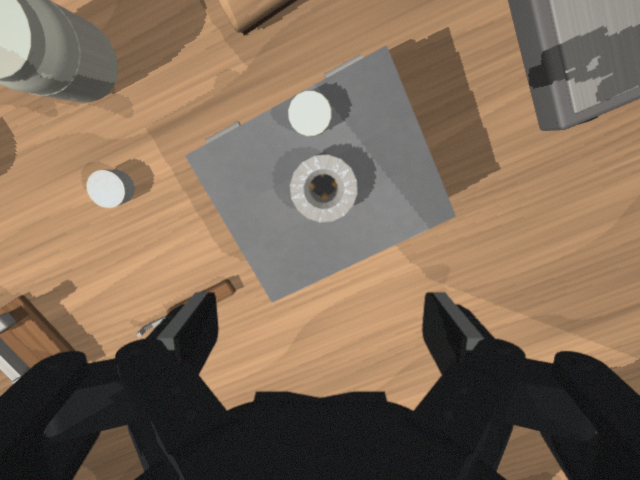

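```bash
python3 - <<'E'
from h import *
im=cv2.imread("pics/w1.png"); a=im[150:225,285:360]
cv2.imwrite("pics/w1z.png",cv2.resize(np.clip(a.astype(float)*1.8,0,255).astype(np.uint8),None,fx=8,fy=8,interpolation=cv2.INTER_CUBIC))
E
```

```text
(no output)
```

View pics/w1z.png

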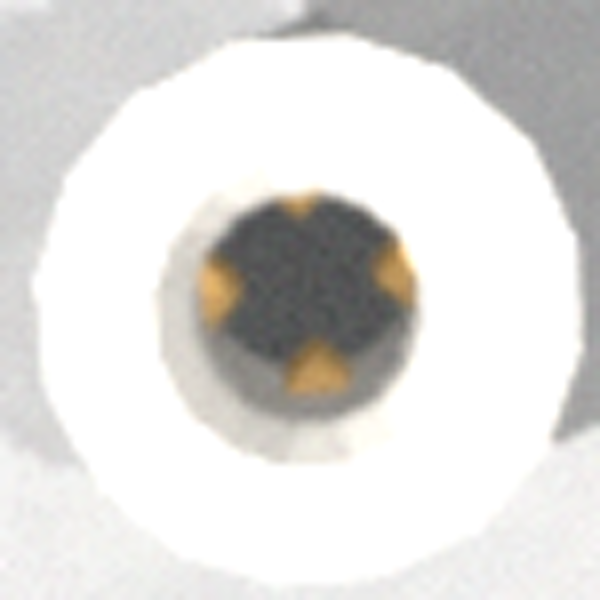

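```bash
python3 - <<'E'
from h import *
xk=az(9);zk=np.array([0,0,1.]);t=np.deg2rad(45)
z=-np.sin(t)*xk-np.cos(t)*zk; yk=np.cross(zk,xk)
g=np.array([.4955,.2345,.05]); print(g+.019*z-.12*z)
mv(g+.019*z-.12*z,z,-yk)
E
```

```text
[0.56603851 0.2456722  0.12141778]
turn [-12.8 -43.8 -30.8] shift [-145.8 -450.3  178.8] rows 12.133038917301034 7.690506526848809
```

>>> step_arm --plan "-13 -44 -31 -146 -450 80 1;-13 -44 -31 -146 -450 80 1;-13 -44 -31 -146 -450 80 1;-13 -44 -31 -146 -450 80 1;-13 -44 -31 -146 -450 80 0.6;-13 -44 -31 -146 -450 80 0.6;-13 -44 -31 -146 -450 80 0.4;-13 -44 -31 -146 -450 80 0.4"

```text
time_s: 4.5
eef_pos: [0.5526, 0.099, 0.243]
eef_rot: [0.031, 0.919, 0.072, -0.386]
ft_force: [1.0, -0.7, -0.6]
gripper_width: 0.0598
```

```bash
python3 - <<'E'
from h import *
s=get_state(); print(np.round(s["joints"],4),np.round(s["eef_pos"],4),np.round(q2R(s["eef_rot"]),3).tolist())
xk=az(9);zk=np.array([0,0,1.]);t=np.deg2rad(45)
z=-np.sin(t)*xk-np.cos(t)*zk; yk=np.cross(zk,xk)
g=np.array([.4955,.2345,.05])
mv(g+.019*z-.12*z,z,-yk)
E
```

```text
[-0.1331  0.7604 -0.2056  1.2711  0.0107  1.909  -1.7574] [0.5526 0.099  0.243 ] [[0.691, 0.156, -0.706], [0.108, -0.988, -0.112], [-0.715, 0.002, -0.699]]
turn [ 0.   0.6 -0.1] shift [ 112. -143.   59.] rows 4.579476802180105 0.08698756344937092
```

>>> step_arm --plan "0 0 0 112 -143 59 0.4;0 0 0 112 -143 59 0.4;0 0 0 112 -143 59 0.4;0 0 0 112 -143 59 0.4;0 0 0 112 -143 59 0.4;0 0 0 112 -143 59 0.4"

```text
time_s: 5.0
eef_pos: [0.5634, 0.2495, 0.1181]
eef_rot: [0.031, 0.919, 0.074, -0.387]
ft_force: [-1.1, -0.2, -0.4]
gripper_width: 0.0597
```

```bash
python3 - <<'E'
from h import *
s=get_state(); print(np.round(s["joints"],4),np.round(s["eef_pos"],4),np.round(s["ft_force"],2),s["gripper_width"])
c=get_calibration("wrist"); im,d=read_camera("wrist"); np.save("w2.npy",d)
L=np.array([.4955,.2345,.058]);ax=az(9);yk=az(99)
I=im.copy()
for a,b in [(.054,.045),(.054,-.045),(.036,-.045),(.036,.045),(.036,.008),(-.064,.008),(-.064,-.008),(.036,-.008)]:
    q=proj(c,L+a*ax+b*yk)[0]; cv2.circle(I,(int(round(q[0])),int(round(q[1]))),2,(0,255,0),-1)
save("w2.png",I)
E
```

```text
[-0.3     0.9677 -0.2341  1.1645 -0.0579  1.7835 -1.9114] [0.5634 0.2495 0.1181] [-1.11 -0.16 -0.42] 0.05966255088947756
```

View pics/w2.png

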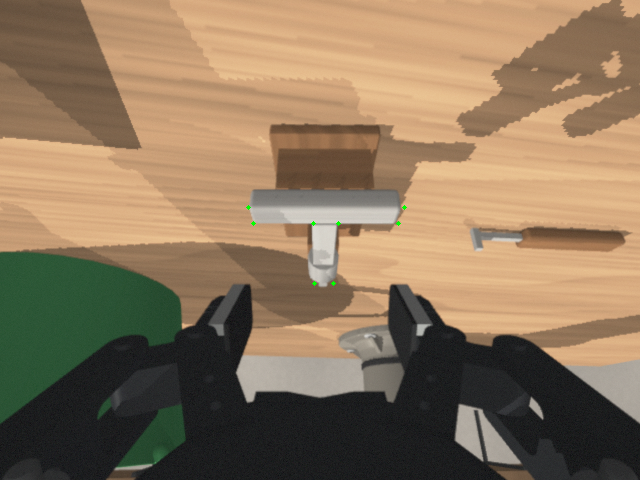

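```bash
python3 - <<'E'
from h import *
xk=az(9.3);zk=np.array([0,0,1.]);t=np.deg2rad(45)
z=-np.sin(t)*xk-np.cos(t)*zk; yk=np.cross(zk,xk)
g=np.array([.4955,.2345,.05])+.003*xk
mv(g+.019*z,z,-yk)
E
```

```text
turn [-0.1  0.6 -0.2] shift [  3.1   1.2 116.2] rows 2.7879816939900732 0.08448514030040853
```

>>> step_arm --plan "0 0.5 0 3 1 40 0.4;0 0.5 0 3 1 75 0.4;0 0.5 0 3 1 100 0.4;0 0.5 0 3 1 116 0.4;0 0.5 0 3 1 116 0.4;0 0.5 0 3 1 116 0.4"

```text
time_s: 5.55
eef_pos: [0.4882, 0.2307, 0.04]
eef_rot: [0.031, 0.922, 0.071, -0.379]
ft_force: [1.3, 0.4, 0.5]
gripper_width: 0.0601
```

```bash
python3 - <<'E'
from h import *
s=get_state(); print(np.round(s["eef_pos"],4),np.round(s["ft_force"],2),s["gripper_width"])
xk=az(9.3);zk=np.array([0,0,1.]);t=np.deg2rad(45)
z=-np.sin(t)*xk-np.cos(t)*zk; yk=np.cross(zk,xk)
g=np.array([.4955,.2345,.05])+.003*xk
mv(g+.019*z,z,-yk)
im,d=read_camera("wrist"); save("w3.png",im)
E
```

```text
[0.4882 0.2307 0.04  ] [1.26 0.37 0.54] 0.06005696085878744
turn [-0.2 -0.2 -0.4] shift [ 0.6 -2.5  4.3] rows 0.12025225121354363 0.07696065764499535
```

View pics/w3.png

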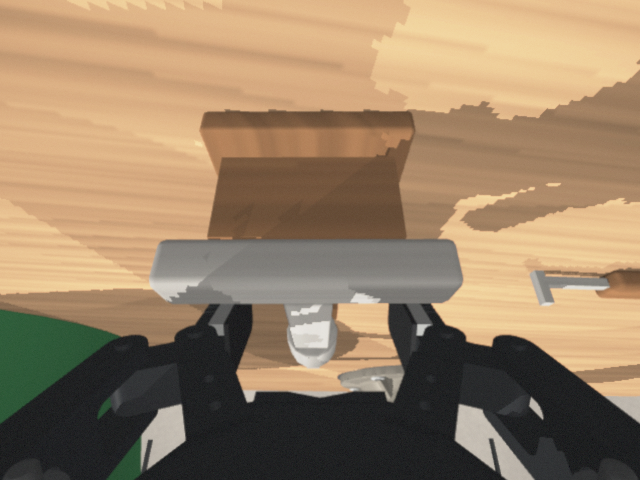

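>>> step_arm --plan "0 0 -0.4 0.5 -2.5 4 0.4;0 0 -0.4 0.5 -2.5 4 0.4;0 0 -0.4 0.5 -2.5 4 -1;0 0 -0.4 0.5 -2.5 4 -1;0 0 -0.4 0.5 -2.5 4 -1;0 0 -0.4 0.5 -2.5 4 -1;0 0 -0.4 0.5 -2.5 4 -1;0 0 -0.4 0.5 -2.5 4 -1" --newtons 70

```text
time_s: 6.27
eef_pos: [0.4844, 0.2352, 0.0363]
eef_rot: [0.029, 0.922, 0.075, -0.38]
ft_force: [1.2, 0.1, 1.2]
gripper_width: 0.015
```

>>> step_arm --plan "0 0 0 0 0 0 -1;0 0 0 0 0 0 -1;0 0 0 0 0 0 -1;0 0 0 0 0 0 -1"

```text
time_s: 6.6
eef_pos: [0.4844, 0.2352, 0.0363]
eef_rot: [0.029, 0.922, 0.075, -0.38]
ft_force: [2.6, -0.5, 4.1]
gripper_width: 0.015
```

```bash
python3 - <<'E'
from h import *
s=get_state(); print(np.round(s["eef_pos"],4),np.round(s["ft_force"],2),np.round(s["wrist_torque"],2),s["gripper_width"])
xk=az(9.3);zk=np.array([0,0,1.]);t=np.deg2rad(45)
z=-np.sin(t)*xk-np.cos(t)*zk; yk=np.cross(zk,xk)
g=np.array([.4955,.2345,.05])+.003*xk
mv(g+.019*z,z,-yk)
im,d=read_camera("wrist"); save("w4.png",im)
mv(np.array(s["eef_pos"])+[0,0,.1],z,-yk)
E
```

```text
[0.4844 0.2352 0.0363] [ 2.57 -0.49  4.1 ] [-0.13 -0.57  0.11] 0.014955307996489465
turn [-0.2 -0.2  0.1] shift [ 0.1  2.5 -0.5] rows 0.06036238440158683 0.04597757450789871
turn [-0.2 -0.2  0.1] shift [-70.4  -0.4 -71. ] rows 2.397792587833664 0.04627458019534028
```

View pics/w4.png

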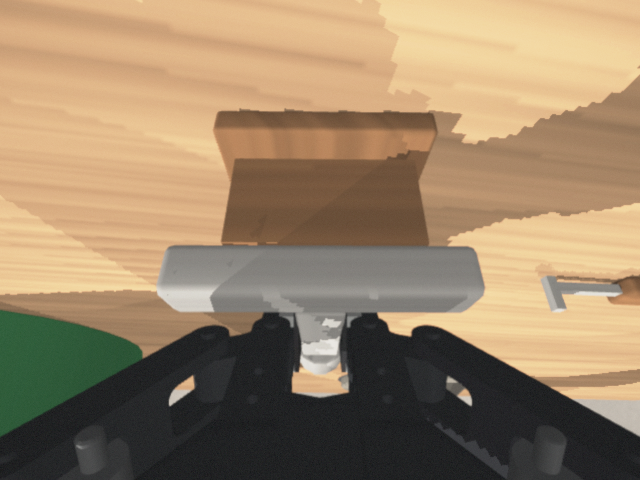

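>>> step_arm --plan "0 0 0 -14 0 -14 -1;0 0 0 -40 0 -40 -1;0 0 0 -65 0 -65 -1;0 0 0 -85 0 -85 -1;0 0 0 -103 0 -103 -1;0 0 0 -103 0 -103 -1"

```text
time_s: 7.15
eef_pos: [0.4852, 0.2358, 0.1857]
eef_rot: [0.028, 0.923, 0.076, -0.377]
ft_force: [1.5, 1.3, -2.2]
gripper_width: 0.0147
```

```bash
python3 - <<'E'
from h import *
s=get_state(); print(np.round(s["joints"],3),np.round(s["eef_pos"],4),np.round(s["ft_force"],2),s["gripper_width"])
im,d=read_camera("wrist"); save("w5.png",im)
r=az(-23.5); u=np.array([0,0,1.]);t=np.deg2rad(45)
z=-np.sin(t)*r-np.cos(t)*u; y=az(66.5)
g=np.array([.5435,-.236,.205]); print(g+.019*z)
Rc=q2R(s["eef_rot"]); Rh=Rc@R.from_rotvec([0,0,-90],degrees=True).as_matrix()
mv(g+.019*z,z,y); mv(g+.019*z,z,y,cur=(np.array(s["eef_pos"]),Rh))
E
```

```text
[-0.282  0.761 -0.268  1.406 -0.089  1.72  -1.935] [0.4852 0.2358 0.1857] [ 1.5   1.26 -2.22] 0.01467196459174296
[ 0.53117927 -0.23064279  0.19156497]
turn [   0.5   31.5 -153.5] shift [-28.3 467.3  12.6] rows 11.22987366800231 21.883898811872022
turn [-16.6  17.3 -65.2] shift [-467.7  -27.4   14.6] rows 11.241054547965971 9.706246136184623
```

View pics/w5.png

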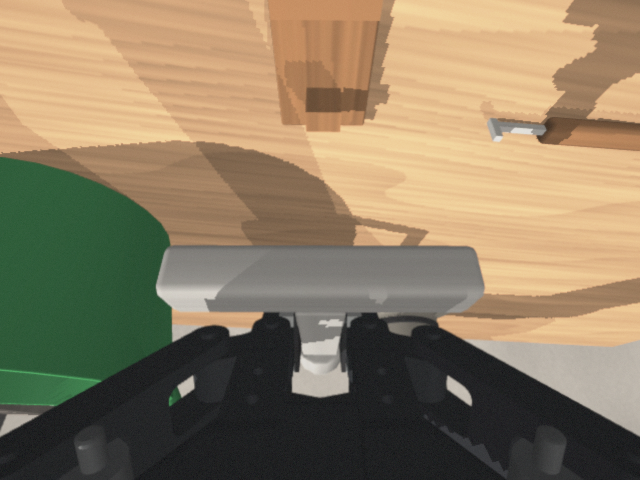

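>>> step_arm --plan "0 0 -7 -2 30 1 -1;0 0 -14 -4 60 2 -1;0 0 -21 -6 90 3 -1;0 0 -28 -8 120 4 -1;0 0 -35 -10 150 5 -1;0 0 -42 -11 180 5 -1;0 0 -49 -12 210 6 -1;0 0 -56 -14 240 7 -1"

```text
time_s: 7.87
eef_pos: [0.5067, -0.0062, 0.1831]
eef_rot: [-0.155, 0.776, 0.502, -0.35]
ft_force: [-1.0, 0.3, -3.3]
gripper_width: 0.0152
```

```bash
cat >> h.py <<'E'
def place(h,a=45,yaw=-23.5,gx=.5435,gy=-.236):
    r=az(yaw); u=np.array([0,0,1.]);t=np.deg2rad(a)
    z=-np.sin(t)*r-np.cos(t)*u
    g=np.array([gx,gy,h]); return mv(g+.019*z,z,az(yaw+90))
E
python3 - <<'E'
from h import *
s=get_state(); print(np.round(s["joints"],3),np.round(s["eef_pos"],4),np.round(s["ft_force"],2),s["gripper_width"])
print(q2R(s["eef_rot"]).round(3))
place(.205)
E
```

```text
[ 0.16   0.756 -0.453  1.475  0.203  1.764 -0.776] [ 0.5067 -0.0062  0.1831] [-1.    0.33 -3.27] 0.015164006276488142
[[ 0.252  0.67  -0.698]
 [ 0.887 -0.449 -0.111]
 [-0.388 -0.591 -0.708]]
turn [-12.3  22.9 -98.5] shift [-196.1  112.1    1.9] rows 5.417068102225866 14.224020766591941
```

>>> step_arm --plan "-0.9 1.6 -7 -14 8 0 -1;-1.8 3.2 -14 -28 16 0 -1;-2.6 4.8 -21 -42 24 0 -1;-3.5 6.5 -28 -56 32 0 -1;-4.4 8.2 -35 -70 40 0 -1;-5.2 9.8 -42 -84 48 0 -1;-6.1 11.4 -49 -98 56 0 -1;-7 13 -56 -112 64 0 -1"

```text
time_s: 8.53
eef_pos: [0.5208, -0.1334, 0.1897]
eef_rot: [-0.306, 0.495, 0.804, -0.121]
ft_force: [-0.1, 1.0, -4.1]
gripper_width: 0.0151
```

```bash
python3 - <<'E'
from h import *
s=get_state(); print(np.round(s["joints"],3),np.round(s["eef_pos"],4),np.round(s["ft_force"],2),s["gripper_width"])
print(q2R(s["eef_rot"]).round(3))
place(.205)
E
```

```text
[ 0.567  0.79  -0.696  1.431  0.288  1.742  0.285] [ 0.5208 -0.1334  0.1897] [-0.06  0.99 -4.14] 0.01510225019706465
[[-0.322  0.722 -0.613]
 [ 0.871  0.48   0.108]
 [ 0.372 -0.499 -0.783]]
turn [ -5.2  10.1 -43. ] shift [-87.3 -40.1 -18.4] rows 2.3449370528636218 6.214161674995942
```

>>> step_arm --plan "-0.8 1.6 -7 -14 -6 -3 -1;-1.7 3.2 -14 -28 -13 -6 -1;-2.5 4.9 -21 -42 -19 -9 -1;-3.4 6.6 -28 -57 -26 -12 -1;-4.2 8.2 -35 -71 -33 -15 -1;-5.2 10 -43 -87 -40 -18 -1;-5.2 10 -43 -87 -40 -18 -1;-5.2 10 -43 -87 -40 -18 -1"

```text
time_s: 9.2
eef_pos: [0.5304, -0.2311, 0.1907]
eef_rot: [-0.375, 0.192, 0.904, 0.076]
ft_force: [0.1, 0.8, -4.8]
gripper_width: 0.015
```

```bash
python3 - <<'E'
from h import *
s=get_state(); print(np.round(s["joints"],3),np.round(s["eef_pos"],4),np.round(s["ft_force"],2),s["gripper_width"])
print(q2R(s["eef_rot"]).round(3))
place(.205)
for n in ["side","top","wrist"]:
    im,d=read_camera(n); save(n+"6.png",im); np.save(n+"6.npy",d)
E
```

```text
[ 0.699  0.92  -0.695  1.231  0.272  1.911  1.15 ] [ 0.5304 -0.2311  0.1907] [ 0.13  0.84 -4.82] 0.014984487781311949
[[-0.645  0.404 -0.648]
 [ 0.29   0.915  0.281]
 [ 0.707 -0.006 -0.708]]
turn [-0.   0.  -0.5] shift [ 0.3  0.7 -1. ] rows 0.029469487011232316 0.07058998286678801
```

View pics/side6.png

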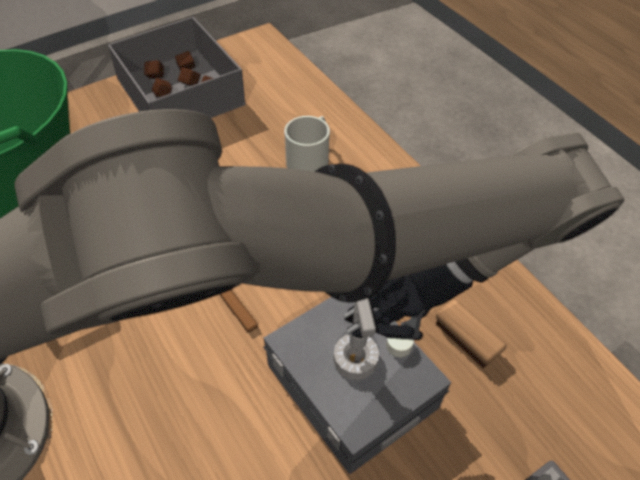

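View pics/wrist6.png

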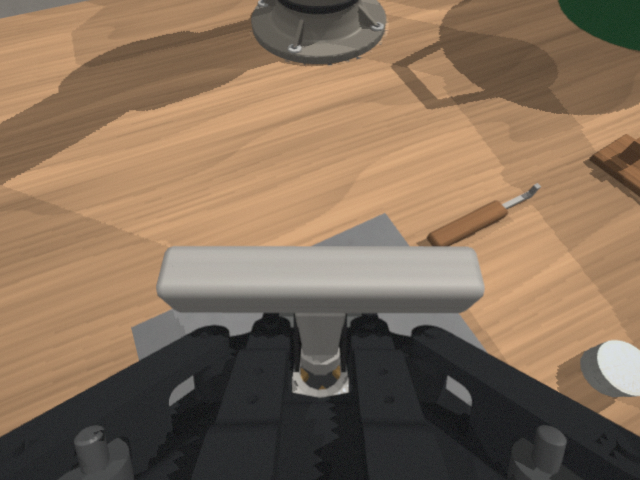

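```bash
python3 - <<'E'
from h import *
s=get_state(); Rt=q2R(s["eef_rot"]); g=np.array(s["eef_pos"])-.019*Rt[:,2]
t=np.deg2rad(45); xk=np.cos(t)*Rt[:,0]-np.sin(t)*Rt[:,2]; yk=-Rt[:,1]; zk=np.cross(xk,yk); neck=g-.003*xk
print("xk",xk,"foot",neck-.064*xk)
def bx(x0,x1,hy,hz): return [neck+a*xk+b*yk+c*zk for a in (x0,x1) for b in (-hy,hy) for c in (-hz,hz)]
pts=np.array(bx(.036,.054,.045,.008)+bx(-.064,-.052,.011,.0035)+bx(-.064,-.052,.0035,.011)+bx(-.052,-.024,.0125,.0))
for n,(u,v) in dict(side=(360,335),top=(425,260),wrist=(320,330)).items():
    im=cv2.imread("pics/%s6.png"%n); c=get_calibration(n); w=50 if n!="wrist" else 100
    I=cv2.resize(im,None,fx=400/w/1,fy=400/w,interpolation=cv2.INTER_CUBIC) if 0 else cv2.resize(im[v-w:v+w,u-w:u+w],(400,400),interpolation=cv2.INTER_CUBIC)
    J=I.copy()
    f=400/(2*w)
    for q in proj(c,pts): cv2.circle(J,tuple(int(x) for x in ((q+.5-[u-w,v-w])*f)),2,(0,255,0),-1)
    cv2.imwrite("pics/ov_%s.png"%n,np.hstack([I,J]))
E
```

```text
xk [-1.16231430e-04  6.59003607e-03  9.99978279e-01] foot [ 0.54344936 -0.23413335  0.13948071]
```

View pics/ov_side.png

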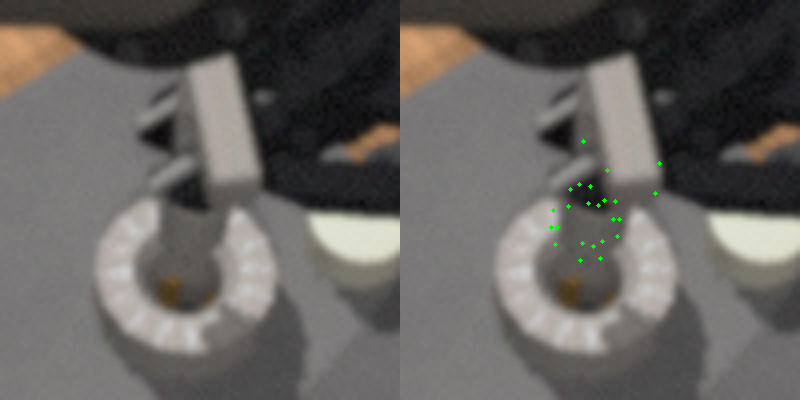

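View pics/ov_wrist.png

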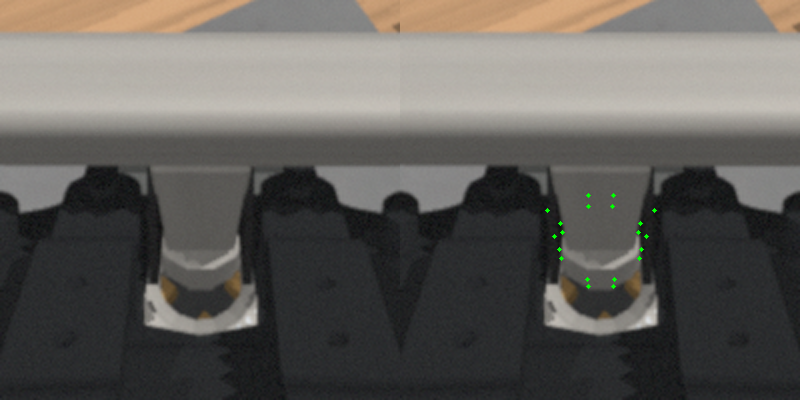

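View pics/ov_top.png

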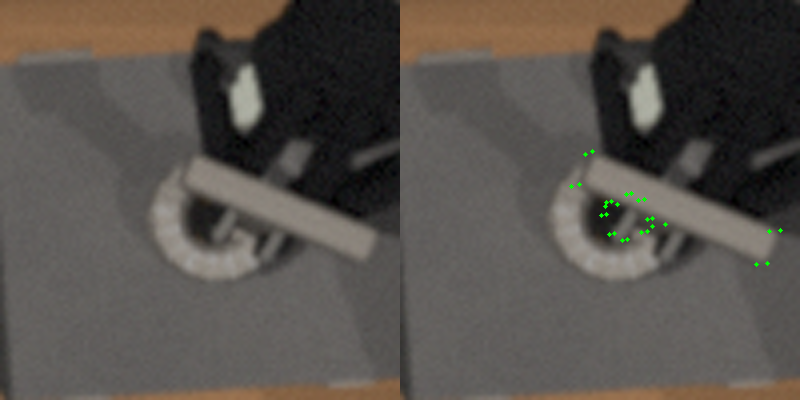

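```bash
python3 - <<'E'
from h import *
s=get_state(); Rt=q2R(s["eef_rot"]); g=np.array(s["eef_pos"])-.019*Rt[:,2]
t=np.deg2rad(45); xk=np.cos(t)*Rt[:,0]-np.sin(t)*Rt[:,2]; yk=-Rt[:,1]; zk=np.cross(xk,yk); neck=g-.003*xk
def box(x0,x1,hy,hz): return np.array([neck+a*xk+b*yk+c*zk for a in (x0,x1) for b,c in ((-hy,-hz),(-hy,hz),(hy,hz),(hy,-hz))])
def circ(o,r,z): a=np.linspace(0,2*np.pi,40); return np.array([[o[0]+r*np.cos(t),o[1]+r*np.sin(t),z] for t in a])
out=[]
for n,(u,v) in dict(side=(360,325),top=(425,260)).items():
    im=cv2.imread("pics/%s6.png"%n); c=get_calibration(n); w=50;f=8
    J=cv2.resize(im[v-w:v+w,u-w:u+w],None,fx=f,fy=f,interpolation=cv2.INTER_CUBIC)
    T=lambda P:((proj(c,P)+.5-[u-w,v-w])*f).astype(np.int32)
    for B in (box(.036,.054,.045,.008),):
        q=T(B)
        for a in (0,4): cv2.polylines(J,[q[a:a+4].reshape(-1,1,2)],True,(0,255,0),1)
    q=T(np.array([neck-.052*xk+.0125*(np.cos(a)*yk+np.sin(a)*zk) for a in np.linspace(0,6.28,40)]));cv2.polylines(J,[q.reshape(-1,1,2)],True,(255,255,0),1)
    q=T(np.array([neck-.064*xk+.011*(np.cos(a)*yk+np.sin(a)*zk) for a in np.linspace(0,6.28,40)]));cv2.polylines(J,[q.reshape(-1,1,2)],True,(0,255,255),1)
    for r,z in ((.032,.112),(.014,.106)): cv2.polylines(J,[T(circ([.5435,-.236],r,z)).reshape(-1,1,2)],True,(0,0,255),1)
    cv2.imwrite("pics/ln_%s.png"%n,J[:600] if n=="top" else J[:600])
E
```

```text
(no output)
```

View pics/ln_side.png

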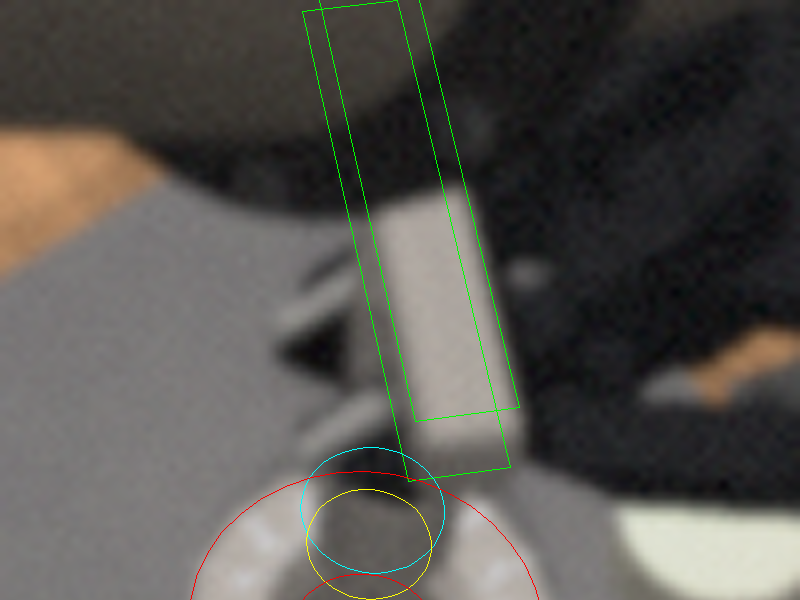

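View pics/ln_top.png

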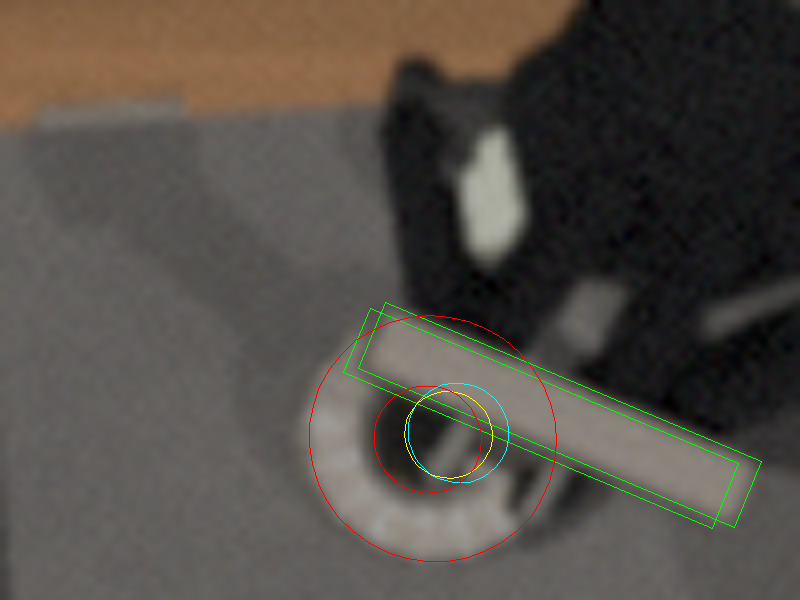

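```bash
python3 - <<'E'
from h import *
s=get_state(); Rt=q2R(s["eef_rot"]); g=np.array(s["eef_pos"])-.019*Rt[:,2]
t=np.deg2rad(45); xk=np.cos(t)*Rt[:,0]-np.sin(t)*Rt[:,2]; yk=-Rt[:,1]; zk=np.cross(xk,yk); neck=g-.003*xk
print(neck)
F=np.c_[xk,yk,zk]
for n in ["side","top","wrist"]:
    c=get_calibration(n); d=np.load(n+"6.npy"); im=cv2.imread("pics/%s6.png"%n)
    vv,uu=np.mgrid[0:480,0:640]; W=toworld(c,np.c_[uu.ravel(),vv.ravel()],d.ravel())
    K=(W-neck)@F
    col=im.reshape(-1,3).astype(int)
    br=(col.min(1)>85)
    m=br&(d.ravel()>0)&(abs(K[:,0]-.045)<.018)&(abs(K[:,1])<.06)&(abs(K[:,2])<.02)
    k=K[m]; 
    if len(k): print(n,m.sum(),"lo",np.percentile(k,[1,5],axis=0).round(4).tolist(),"hi",np.percentile(k,[95,99],axis=0).round(4).tolist(),"med",np.median(k,0).round(4))
    m=(d.ravel()>0)&(abs(W[:,2]-.112)<.004)&(np.hypot(W[:,0]-.5435,W[:,1]+.236)<.04)
    print(n,"rim",m.sum(),W[m].min(0).round(4),W[m].max(0).round(4))
    if n=="wrist":
        m=(d.ravel()>0)&(K[:,0]<-.01)&(K[:,0]>-.075)&(np.hypot(K[:,1],K[:,2])<.016); k=K[m]
        for a in (-.03,-.04,-.05,-.06):
            q=k[abs(k[:,0]-a)<.004]; print(a,len(q),q.min(0).round(4) if len(q) else "",q.max(0).round(4) if len(q) else "")
E
```

```text
[ 0.54344192 -0.23371159  0.20347932]
side 501 lo [[0.0295, -0.0003, -0.0072], [0.0369, 0.0052, -0.0069]] hi [[0.0521, 0.0478, 0.0078], [0.0525, 0.0487, 0.0087]] med [ 0.05    0.0271 -0.    ]
side rim 928 [ 0.5116 -0.269   0.108 ] [ 0.577  -0.2032  0.116 ]
top 435 lo [[0.0406, -0.0428, -0.0082], [0.0473, -0.0402, -0.0073]] hi [[0.053, 0.041, 0.0067], [0.0542, 0.0443, 0.0074]] med [ 0.0503  0.0007 -0.0006]
top rim 292 [ 0.513  -0.2599  0.1081] [ 0.5695 -0.2034  0.1159]
wrist 17567 lo [[0.0341, -0.043, -0.0061], [0.0501, -0.0394, -0.0051]] hi [[0.0538, 0.0393, 0.0086], [0.0542, 0.0431, 0.009]] med [ 0.0528 -0.0002  0.0028]
wrist rim 681 [ 0.5425 -0.2572  0.108 ] [ 0.5668 -0.2217  0.1153]
-0.03 142 [-0.034  -0.0092  0.0057] [-0.026   0.0096  0.0133]
-0.04 102 [-0.044  -0.0097  0.008 ] [-0.036   0.01    0.0133]
-0.05 61 [-0.0518 -0.01    0.0074] [-0.0461  0.0103  0.0132]
-0.06 13 [-0.0623 -0.0028  0.0118] [-0.0593  0.0037  0.0121]
```

>>> step_arm --plan "0 0 0 -8 -0.7 7 -1;0 0 0 -15 -0.7 14 -1;0 0 0 -20 -0.7 19 -1;0 0 0 -24 -0.7 23 -1;0 0 0 -27 -0.7 26 -1;0 0 0 -30 -0.7 29 -1;0 0 0 -30 -0.7 29 -1"

```text
time_s: 9.93
eef_pos: [0.5316, -0.2309, 0.1516]
eef_rot: [-0.374, 0.191, 0.905, 0.076]
ft_force: [-0.1, 0.4, -4.5]
gripper_width: 0.0153
```

```bash
python3 - <<'E'
from h import *
s=get_state(); print(np.round(s["joints"],3),np.round(s["eef_pos"],4),np.round(s["ft_force"],2),np.round(s["wrist_torque"],2),s["gripper_width"])
place(.205-.041)
im,d=read_camera("wrist"); save("wrist7.png",im)
E
```

```text
[ 0.696  0.96  -0.688  1.248  0.294  1.858  1.151] [ 0.5316 -0.2309  0.1516] [-0.15  0.36 -4.52] [-0.54 -1.15  0.04] 0.015288404762560602
turn [-0.1  0.2 -0.4] shift [-0.4  0.1  1.1] rows 0.027357280739694047 0.06326357246798249
```

View pics/wrist7.png

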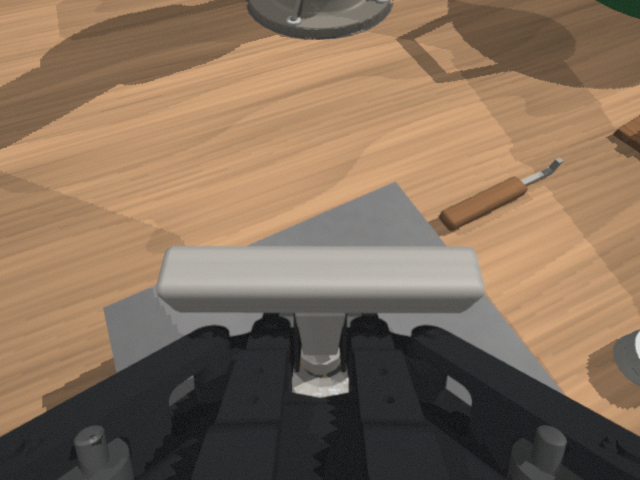

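>>> step_arm --plan "0 0 0 -3 0 3 -1;0 0 0 -5 0 5 -1;0 0 0 -7 0 7 -1;0 0 0 -8.5 0 8.5 -1;0 0 0 -9.5 0 9.5 -1;0 0 0 -9.5 0 9.5 -1"

```text
time_s: 10.48
eef_pos: [0.5318, -0.2309, 0.1387]
eef_rot: [-0.373, 0.191, 0.905, 0.076]
ft_force: [0.3, 1.1, -4.3]
gripper_width: 0.0151
```

>>> step_arm --plan "0 0 0 -1 0 1 -1;0 0 0 -1.5 0 1.5 -1;0 0 0 -2 0 2 -1;0 0 0 -2 0 2 -1"

```text
time_s: 10.82
eef_pos: [0.532, -0.231, 0.1368]
eef_rot: [-0.373, 0.191, 0.905, 0.076]
ft_force: [0.2, 1.4, -0.2]
gripper_width: 0.0149
```

>>> step_arm --plan "0 0 0 0 0 0 -0.5;0 0 0 0 0 0 -0.3;0 0 0 0 0 0 0;0 0 0 0 0 0 0;0 0 0 0 0 0 0;0 0 0 0 0 0 0"

```text
time_s: 11.32
eef_pos: [0.5319, -0.2311, 0.1363]
eef_rot: [-0.373, 0.191, 0.905, 0.076]
ft_force: [-0.1, 0.3, 0.2]
gripper_width: 0.0427
```

```bash
python3 - <<'E'
from h import *
s=get_state(); print(np.round(s["joints"],3),np.round(s["eef_pos"],4),np.round(s["ft_force"],2),np.round(s["wrist_torque"],2),s["gripper_width"])
for n in ("wrist","side"):
    im,d=read_camera(n); save(n+"8.png",im)
E
```

```text
[ 0.695  0.976 -0.684  1.253  0.302  1.838  1.151] [ 0.5319 -0.2311  0.1363] [-0.09  0.25  0.19] [-0.27 -0.68  0.02] 0.04274091287083986
```

View pics/wrist8.png

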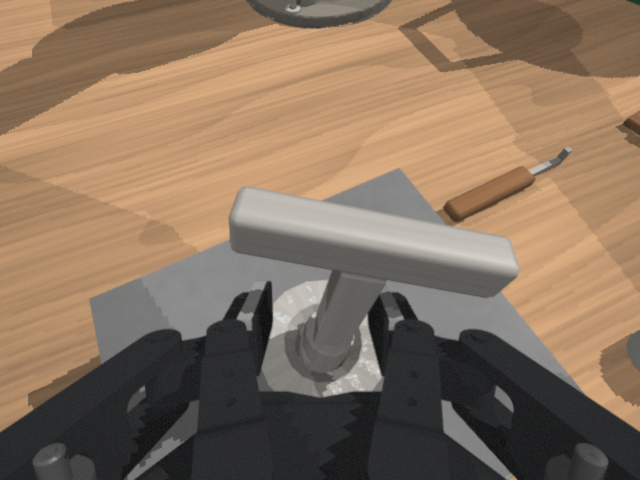

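>>> step_arm --plan "0 0 0 0 0 0 0.3;0 0 0 0 0 0 0.3;0 0 0 0 0 0 0.3;0 0 0 0 0 -20 0.3;0 0 0 0 0 -50 0.3;0 0 0 0 0 -90 0.3;0 0 0 0 0 -130 0.6;0 0 0 0 0 -130 0.6"

```text
time_s: 12.08
eef_pos: [0.5852, -0.2543, 0.1951]
eef_rot: [-0.361, 0.192, 0.91, 0.073]
ft_force: [-0.4, -0.4, -3.8]
gripper_width: 0.0684
```

```bash
python3 - <<'E'
from h import *
s=get_state(); print(np.round(s["joints"],3),np.round(s["eef_pos"],4),np.round(s["ft_force"],2),np.round(s["wrist_torque"],2),s["gripper_width"])
for n in ("wrist","side","top"):
    im,d=read_camera(n); save(n+"9.png",im); np.save(n+"9.npy",d)
E
```

```text
[ 0.323  0.906  0.027  1.076 -0.065  1.914  1.506] [ 0.5852 -0.2543  0.1951] [-0.38 -0.4  -3.81] [-0.38 -0.78  0.05] 0.06839755198691339
```

View pics/wrist9.png

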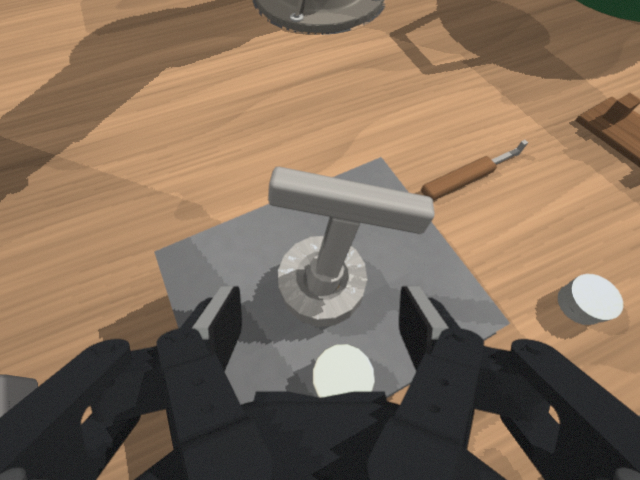

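View pics/top9.png

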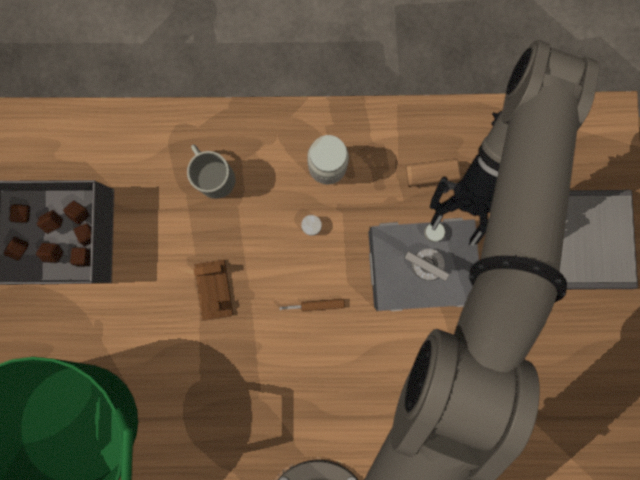

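```bash
cat >> h.py <<'E'
def barfit(n,d,br=None,zlo=.15,zhi=.23):
    c=get_calibration(n)
    vv,uu=np.mgrid[0:480,0:640]; W=toworld(c,np.c_[uu.ravel(),vv.ravel()],d.ravel())
    m=(d.ravel()>0)&(W[:,2]>zlo)&(W[:,2]<zhi)&(np.hypot(W[:,0]-.544,W[:,1]+.236)<.075)
    if br is not None: m&=(br.reshape(-1,3).astype(int).min(1)>100)
    return W[m]
E
python3 - <<'E'
from h import *
for n in ("wrist","top","side"):
    d=np.load(n+"9.npy"); im=cv2.imread("pics/%s9.png"%n)
    P=barfit(n,d,im)
    if len(P)<20: print(n,len(P)); continue
    m,S,V=np.linalg.svd(P-P.mean(0),full_matrices=False)
    ax=V[0]*np.sign(-V[0][1]); t=(P-P.mean(0))@ax
    lo,hi=np.percentile(t,[.5,99.5]); print(n,len(P),"mean",P.mean(0).round(4),"axis",ax.round(3),"az",np.rad2deg(np.arctan2(ax[1],ax[0])).round(1),"len",(hi-lo).round(4),"mid",(P.mean(0)+ax*(lo+hi)/2).round(4),P.max(0).round(4),P.min(0).round(4))
E
```

```text
wrist 4074 mean [ 0.5484 -0.221   0.2057] axis [-0.364 -0.915  0.171] az -111.7 len 0.1057 mid [ 0.5459 -0.2275  0.2069] [ 0.6182 -0.1763  0.23  ] [ 0.5156 -0.3026  0.1501]
top 388 mean [ 0.5394 -0.2149  0.196 ] axis [-0.56  -0.819  0.121] az -124.4 len 0.0883 mid [ 0.5392 -0.2153  0.196 ] [ 0.6143 -0.1748  0.2298] [ 0.5104 -0.295   0.181 ]
side 699 mean [ 0.5412 -0.2222  0.199 ] axis [-0.154 -0.961  0.231] az -99.1 len 0.1217 mid [ 0.5396 -0.2326  0.2015] [ 0.615  -0.1746  0.2299] [ 0.5098 -0.2987  0.1797]
```

```bash
python3 - <<'E'
from h import *
for n,(u0,u1,v0,v1) in dict(wrist=(262,440,160,238),top=(398,455,245,285)).items():
    d=np.load(n+"9.npy"); d2=np.zeros_like(d); d2[v0:v1,u0:u1]=d[v0:v1,u0:u1]
    P=barfit(n,d2,None,.175,.21)
    for it in range(2):
        m=P.mean(0); V=np.linalg.svd(P-m,full_matrices=False)[2]
        ax=V[0]*np.sign(-V[0][1]); t=(P-m)@ax; w=(P-m)-np.outer(t,ax); P=P[np.linalg.norm(w,axis=1)<.014]
    ax=V[0]*np.sign(-V[0][1]); t=(P-P.mean(0))@ax
    lo,hi=np.percentile(t,[.5,99.5]); print(n,len(P),"axis",ax.round(3),"az",np.rad2deg(np.arctan2(ax[1],ax[0])).round(1),"len",(hi-lo).round(4),"mid",(P.mean(0)+ax*(lo+hi)/2).round(4),P.max(0).round(4),P.min(0).round(4))
E
```

```text
wrist 6087 axis [-0.506 -0.851  0.142] az -120.7 len 0.0874 mid [ 0.5473 -0.219   0.2008] [ 0.573  -0.1763  0.21  ] [ 0.5156 -0.2594  0.1825]
top 402 axis [-0.511 -0.846  0.153] az -121.2 len 0.0879 mid [ 0.5373 -0.214   0.1948] [ 0.5651 -0.1748  0.2046] [ 0.5104 -0.2536  0.181 ]
```

```bash
python3 - <<'E'
from h import *
import cv2
c=get_calibration("wrist"); d=np.load("wrist9.npy")
def reg(poly):
    m=np.zeros((480,640),np.uint8); cv2.fillPoly(m,[np.array(poly)],1); v,u=np.nonzero(m&(d>0)); return toworld(c,np.c_[u,v],d[v,u])
F=[("top face",[(278,174),(424,200),(425,206),(278,180)]),("front",[(278,190),(425,215),(425,222),(278,198)])]
for nm,poly in F:
    P=reg(poly); m=P.mean(0); V=np.linalg.svd(P-m,full_matrices=False)[2]; n=V[2]*np.sign(V[2][2]); print(nm,len(P),m.round(4),n.round(3),"ang from vert",np.arccos(n[2]).round(3), "rms",np.std((P-m)@n).round(5))
P=reg([(328,225),(353,228),(338,265),(318,262)]); m=P.mean(0);V=np.linalg.svd(P-m,full_matrices=False)[2];a=V[0]*np.sign(V[0][2]);print("neck axis",a.round(3),np.arccos(a[2]))
I=cv2.imread("pics/wrist9.png")[150:310,250:450]; cv2.imwrite("pics/z9.png",cv2.resize(I,None,fx=3.8,fy=3.7))
E
```

```text
top face 1017 [ 0.5434 -0.2173  0.2049] [-0.153  0.269  0.951] ang from vert 0.315 rms 0.00041
front 1251 [ 0.5501 -0.2207  0.201 ] [ 0.86  -0.487  0.152] ang from vert 1.418 rms 0.00048
neck axis [-0.076  0.244  0.967] 0.25803265380404566
```

View pics/z9.png

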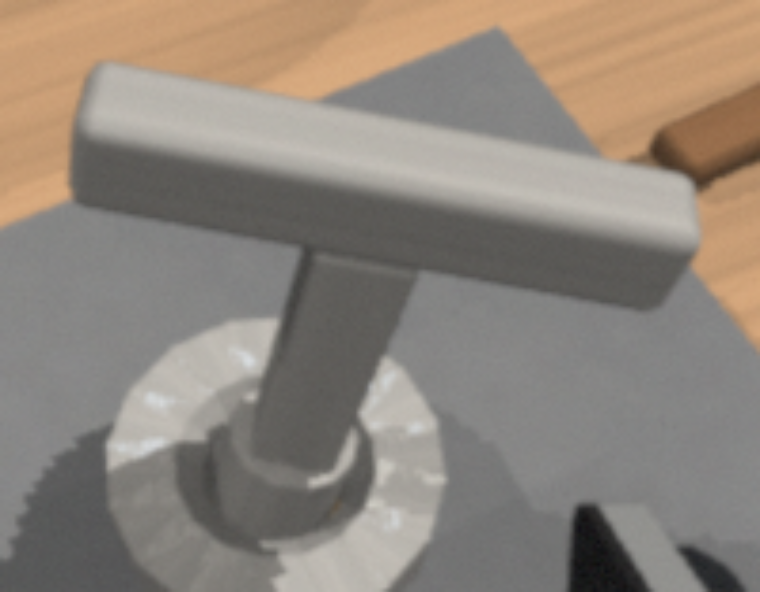

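```bash
python3 - <<'E'
from h import *
s=get_state(); print(s["eef_pos"],np.array(s["joints"]).round(3))
mv([.58,-.25,.29],[0,0,-1],az(-31))
mv([.58,-.25,.29],[0,0,-1],az(20))
E
```

```text
[ 0.59008084 -0.25586387  0.2042565 ] [ 0.323  0.896  0.026  1.065 -0.06   1.916  1.502]
turn [-36.  -30.8  92.3] shift [ 66.1   0.4 -55.8] rows 2.07513137146164 14.486914934209775
turn [-17.6 -39.5  44. ] shift [ 66.1   0.4 -55.8] rows 2.07513137146164 8.615588597942278
```

>>> step_arm --plan "-2 -5 0 20 0 -20 1;-4 -9 7 42 0 -36 1;-6 -13 13 66 0 -56 1;-9 -17 20 66 0 -56 1;-11 -21 26 66 0 -56 1;-14 -26 32 66 0 -56 1;-16 -32 38 66 0 -56 1;-17.6 -39.5 44 66 0 -56 1"

```text
time_s: 12.9
eef_pos: [0.5779, -0.2508, 0.2864]
eef_rot: [-0.058, 0.537, 0.841, 0.017]
ft_force: [-0.6, 0.7, 0.3]
gripper_width: 0.0855
```

```bash
python3 - <<'E'
from h import *
s=get_state(); print(s["eef_pos"],np.array(s["joints"]).round(3))
print(q2R(s["eef_rot"]).round(3))
xk=np.array([-.057,.205,.977]); xk/=np.linalg.norm(xk); b=np.array([.5375,-.216,.186])
mv(b+.06*xk,-xk,az(-31))
E
```

```text
[ 0.57786678 -0.25081158  0.28636423] [ 0.225  0.424  0.164  1.526 -0.126  1.307  0.852]
[[-0.416  0.906 -0.08 ]
 [ 0.902  0.423  0.09 ]
 [ 0.116 -0.034 -0.993]]
turn [ -9.  -17.3  55. ] shift [ 55.9 -18.3  49.2] rows 1.8387242638217722 8.156813524584486
```

>>> step_arm --plan "-1 -2 7 20 -6 10 1;-2 -4 14 40 -12 20 1;-3 -7 20 56 -18 30 1;-5 -9 27 56 -18 40 1;-6 -11 34 56 -18 44 1;-7 -13 41 56 -18 46 1;-8 -15 48 56 -18 49 1;-9 -17.3 55 56 -18 49 1"

```text
time_s: 13.57
eef_pos: [0.5335, -0.2021, 0.2443]
eef_rot: [0.099, 0.857, 0.504, -0.026]
ft_force: [-0.6, -0.7, -0.2]
gripper_width: 0.0853
```

>>> step_arm --plan "0 0 0 0 0 0 1;0 0 0 0 0 0 1;0 0 0 0 0 0 1"

```text
time_s: 13.82
eef_pos: [0.5345, -0.2029, 0.2452]
eef_rot: [0.098, 0.855, 0.508, -0.026]
ft_force: [0.9, -0.6, -0.5]
gripper_width: 0.0853
```

```bash
python3 - <<'E'
from h import *
s=get_state(); print(s["eef_pos"],np.array(s["joints"]).round(3))
xk=np.array([-.057,.205,.977]); xk/=np.linalg.norm(xk); b=np.array([.5375,-.216,.186])
yk=az(-121); yk-=xk*(xk@yk); yk/=np.linalg.norm(yk); zk=np.cross(xk,yk)
mv(b+.06*xk,-xk,az(-31)); mv(b-.019*xk,-xk,az(-31))
c=get_calibration("wrist"); im,d=read_camera("wrist"); np.save("w10.npy",d)
for a in (-1,1):
  for e in (-.045,.045):
    for f in (-.008,.008):
      q=proj(c,b+a*.009*xk+e*yk+f*zk)[0]; cv2.circle(im,(int(q[0]+.5),int(q[1]+.5)),2,(0,255,0) if a>0 else (255,0,0),-1)
save("w10.png",im)
im,d=read_camera("top"); save("top10.png",im); 
im,d=read_camera("side"); save("side10.png",im); 
E
```

```text
[ 0.5345145  -0.20293574  0.24522444] [-0.138  0.242  0.339  1.902  0.128  0.922 -0.383]
turn [-0.4 -0.5  1.8] shift [-0.8 -0.1  0.7] rows 0.02548879511993672 0.26355563779095503
turn [-0.4 -0.5  1.8] shift [-1.5  0.4 79.7] rows 1.9117618523249 0.26355563779095503
```

View pics/w10.png

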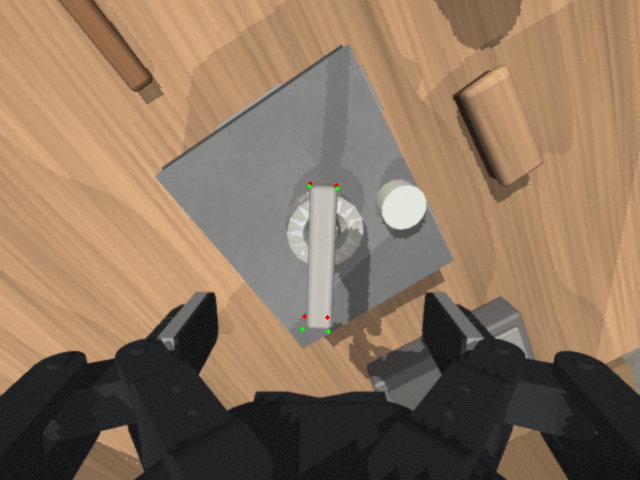

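>>> step_arm --plan "0 0 0 -0.5 1 25 1;0 0 0 -1 1 50 1;0 0 0 -1.5 1 68 1;0 0 0 -1.5 1 79 1;0 0 0 -1.5 1 79 1;0 0 0 -1.5 1 79 1"

```text
time_s: 14.47
eef_pos: [0.5392, -0.2207, 0.1684]
eef_rot: [0.099, 0.856, 0.506, -0.026]
ft_force: [0.6, 1.0, 1.0]
gripper_width: 0.0855
```

```bash
python3 - <<'E'
from h import *
s=get_state(); print(s["eef_pos"],np.array(s["joints"]).round(3),np.round(s["ft_force"],2))
xk=np.array([-.057,.205,.977]); xk/=np.linalg.norm(xk); b=np.array([.5375,-.216,.186])
mv(b-.019*xk,-xk,az(-31))
c=get_calibration("wrist"); im,d=read_camera("wrist"); save("w11.png",im)
E
```

```text
[ 0.53916584 -0.2207262   0.16844131] [-0.092  0.354  0.334  1.957  0.097  0.753 -0.354] [0.62 1.04 1.04]
turn [-0.3 -0.4  1.5] shift [ 0.6 -1.   0.8] rows 0.034269423130573226 0.22450899251374343
```

View pics/w11.png

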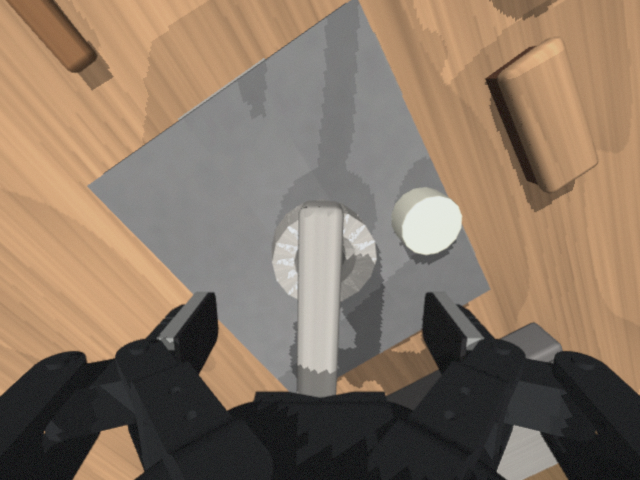

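Centred on the bar. Close with a moderate grip.

>>> step_arm --plan "0 0 0 0 0 0 -0.3;0 0 0 0 0 0 -0.5;0 0 0 0 0 0 -0.6;0 0 0 0 0 0 -1;0 0 0 0 0 0 -1;0 0 0 0 0 0 -1;0 0 0 0 0 0 -1;0 0 0 0 0 0 -1" --newtons 50

```text
time_s: 15.18
eef_pos: [0.5395, -0.2205, 0.1687]
eef_rot: [0.099, 0.856, 0.506, -0.025]
ft_force: [0.4, -0.6, 2.4]
gripper_width: 0.0154
```

```bash
python3 - <<'E'
from h import *
s=get_state(); print(s["eef_pos"],np.round(s["ft_force"],2),np.round(s["wrist_torque"],2),s["gripper_width"])
Rt=q2R(s["eef_rot"]); print(Rt.round(3))
im,d=read_camera("wrist"); save("w12.png",im)
b=np.array(s["eef_pos"])-.019*Rt[:,2]; print("grasp",b, "axis foot", b+.109*Rt[:,2])
# upright pose: bar centre over lock at z .191
mv([.5437,-.2355,.191-.019],[0,0,-1],Rt[:,1])
E
```

```text
[ 0.53949591 -0.22053057  0.16871186] [ 0.41 -0.61  2.45] [ 0.02 -0.01 -0.01] 0.015359355378671568
[[ 0.486  0.872  0.057]
 [ 0.862 -0.468 -0.196]
 [-0.144  0.144 -0.979]]
grasp [ 0.53841141 -0.21680944  0.18731232] axis foot [ 0.544633   -0.23815696  0.08060442]
turn [ 8.3  8.4 -0.6] shift [-11.4  11.2  -0.1] rows 0.3822917288743107 1.6456454790336887
```

View pics/w12.png

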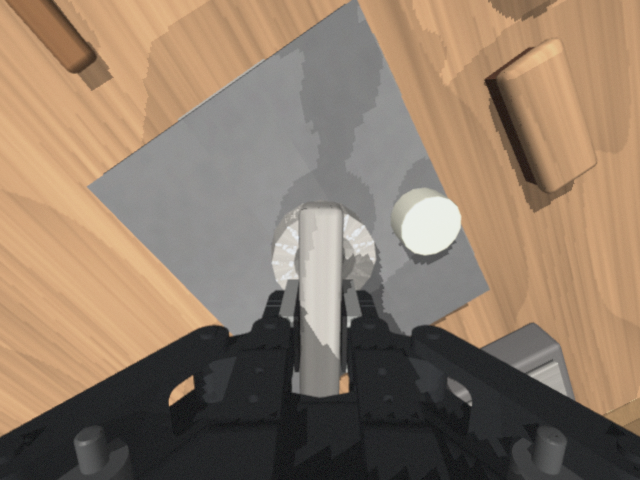

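>>> step_arm --plan "2 2 0 -3 3 0 -1;4 4 0 -5.5 5.5 0 -1;6 6 0 -8.5 8.5 0 -1;8.3 8.4 0 -11.4 11.2 0 -1;8.3 8.4 0 -11.4 11.2 0 -1;8.3 8.4 0 -11.4 11.2 0 -1"

```text
time_s: 15.73
eef_pos: [0.5438, -0.2365, 0.1717]
eef_rot: [0.001, 0.861, 0.508, 0.001]
ft_force: [0.7, -1.2, 0.7]
gripper_width: 0.0152
```

```bash
python3 - <<'E'
from h import *
s=get_state(); print(s["eef_pos"],np.array(s["joints"]).round(3),np.round(s["ft_force"],2),np.round(s["wrist_torque"],2),s["gripper_width"])
Rt=q2R(s["eef_rot"]); print(Rt.round(3))
E
```

```text
[ 0.54376599 -0.236491    0.17166723] [ 0.111  0.411  0.252  1.831 -0.126  0.913 -0.085] [ 0.69 -1.16  0.74] [-0.63 -0.27  0.03] 0.015152128123013347
[[ 0.483  0.875  0.002]
 [ 0.875 -0.483 -0.001]
 [ 0.     0.002 -1.   ]]
```

>>> step_arm --plan "0 0 0 0 0 0.5 -1;0 0 0 0 0 1 -1;0 0 0 0 0 1.5 -1;0 0 0 0 0 1.5 -1"

```text
time_s: 16.07
eef_pos: [0.544, -0.2358, 0.1709]
eef_rot: [0.001, 0.861, 0.509, 0.001]
ft_force: [0.4, -4.3, 4.1]
gripper_width: 0.0157
```

>>> step_arm --plan "0 0 3 0 0 0.5 -1;0 0 6 0 0 0.5 -1;0 0 9 0 0 0.5 -1;0 0 12 0 0 0.5 -1"

```text
time_s: 16.4
eef_pos: [0.5431, -0.2347, 0.1693]
eef_rot: [-0.0, 0.91, 0.415, 0.0]
ft_force: [0.8, -1.4, -0.2]
gripper_width: 0.0149
```

>>> step_arm --plan "0 0 3 0 0 0.5 -1;0 0 6 0 0 0.5 -1;0 0 9 0 0 0.5 -1"

```text
time_s: 16.65
eef_pos: [0.5428, -0.2346, 0.1687]
eef_rot: [-0.001, 0.939, 0.343, -0.0]
ft_force: [0.5, -1.9, -0.0]
gripper_width: 0.0152
```

>>> step_arm --plan "0 0 2 0 0 1 -1;0 0 4 0 0 2.5 -1;0 0 4 0 0 4 -1;0 0 4 0 0 5 -1;0 0 4 0 0 5 -1"

```text
time_s: 17.07
eef_pos: [0.5429, -0.2345, 0.1633]
eef_rot: [-0.001, 0.95, 0.311, -0.0]
ft_force: [1.2, -0.6, -3.9]
gripper_width: 0.0151
```

>>> step_arm --plan "0 0 0 0 0 1 -1;0 0 0 0 0 2 -1;0 0 0 0 0 3 -1;0 0 0 0 0 3 -1"

```text
time_s: 17.4
eef_pos: [0.5429, -0.2349, 0.1606]
eef_rot: [-0.001, 0.95, 0.311, -0.0]
ft_force: [-0.7, -0.7, -2.3]
gripper_width: 0.0148
```

>>> step_arm --plan "0 0 0 0 0 1 -1;0 0 0 0 0 1.5 -1;0 0 0 0 0 1.5 -1"

```text
time_s: 17.65
eef_pos: [0.5433, -0.2352, 0.1603]
eef_rot: [-0.001, 0.951, 0.311, 0.0]
ft_force: [-2.1, 1.5, 3.8]
gripper_width: 0.0153
```

>>> step_arm --plan "0 0 0 0 0 -1 -1;0 0 0 0 0 -1 -0.3;0 0 0 0 0 -1 -0.2;0 0 0 0 0 -1 -0.2;0 0 0 0 0 -1 -0.2;0 0 0 0 0 -1 -0.2;0 0 0 0 0 -1 -0.2;0 0 0 0 0 -1 -0.2"

```text
time_s: 18.32
eef_pos: [0.5435, -0.2354, 0.1607]
eef_rot: [-0.0, 0.951, 0.311, 0.001]
ft_force: [0.0, 0.0, -0.5]
gripper_width: 0.0343
```

```bash
python3 - <<'E'
from h import *
s=get_state(); print(s["eef_pos"],np.array(s["joints"]).round(3),np.round(s["ft_force"],2),np.round(s["wrist_torque"],2),s["gripper_width"])
im,d=read_camera("wrist"); save("w13.png",im)
im,d=read_camera("side"); save("side13.png",im)
E
```

```text
[ 0.54349727 -0.23544636  0.16066328] [ 0.037  0.433  0.348  1.846 -0.186  0.895 -0.466] [ 0.01  0.01 -0.51] [-0.04 -0.04  0.05] 0.03429010950950641
```

View pics/w13.png

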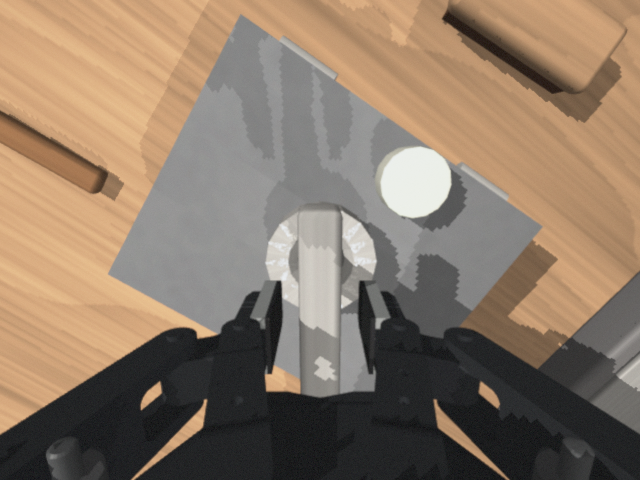

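>>> step_arm --plan "0 0 0 0 0 0 -1;0 0 0 0 0 0 -1;0 0 0 0 0 0 -1;0 0 0 0 0 0 -1;0 0 0 0 0 0 -1;0 0 6 0 0 0 -1;0 0 12 0 0 0 -1;0 0 18 0 0 0 -1" --newtons 60

```text
time_s: 19.08
eef_pos: [0.5435, -0.2356, 0.1608]
eef_rot: [-0.0, 0.988, 0.156, 0.001]
ft_force: [-0.0, -0.0, 2.4]
gripper_width: 0.015
```

>>> step_arm --plan "0 0 6 0 0 0 -1;0 0 12 0 0 0 -1;0 0 18 0 0 0 -1;0 0 24 0 0 0 -1;0 0 30 0 0 0 -1;0 0 36 0 0 0 -1;0 0 36 0 0 0 -1"

```text
time_s: 19.67
eef_pos: [0.5439, -0.2354, 0.1608]
eef_rot: [-0.0, 0.988, -0.156, 0.0]
ft_force: [0.1, 1.1, 1.8]
gripper_width: 0.0148
```

```bash
python3 - <<'E'
from h import *
s=get_state(); print(s["eef_pos"],np.array(s["joints"]).round(3),np.round(s["ft_force"],2),np.round(s["wrist_torque"],2),s["gripper_width"])
Rt=q2R(s["eef_rot"]); print(np.rad2deg(np.arctan2(Rt[1,1],Rt[0,1])))
E
```

```text
[ 0.54387902 -0.23535147  0.16079643] [-0.133  0.469  0.58   1.856 -0.321  0.909 -1.287] [0.1  1.11 1.75] [ 0.13 -0.11  0.01] 0.014807378580324026
-107.98579227350575
```

>>> step_arm --plan "0 0 6 0 0 0 -1;0 0 12 0 0 0 -1;0 0 18 0 0 0 -1;0 0 24 0 0 0 -1;0 0 30 0 0 0 -1;0 0 30 0 0 0 -1"

```text
time_s: 20.17
eef_pos: [0.5439, -0.2353, 0.1608]
eef_rot: [-0.001, 0.914, -0.405, 0.0]
ft_force: [0.0, 0.3, 1.9]
gripper_width: 0.015
```

>>> step_arm --plan "0 0 4 0 0 0 -1;0 0 8 0 0 0 -1;0 0 8 0 0 0 -1"

```text
time_s: 20.42
eef_pos: [0.5439, -0.2353, 0.1608]
eef_rot: [-0.001, 0.884, -0.467, 0.0]
ft_force: [1.5, 1.0, 1.9]
gripper_width: 0.0153
```

```bash
python3 - <<'E'
from h import *
s=get_state(); print(s["eef_pos"],np.array(s["joints"]).round(3),np.round(s["ft_force"],2),np.round(s["wrist_torque"],2),s["gripper_width"])
Rt=q2R(s["eef_rot"]); print(np.rad2deg(np.arctan2(Rt[1,1],Rt[0,1])))
E
```

```text
[ 0.54392199 -0.23527095  0.16078832] [-0.247  0.514  0.748  1.863 -0.432  0.932 -1.842] [1.48 0.98 1.94] [ 0.27 -0.26  0.06] 0.01533360852303138
-145.6321180094849
```

>>> step_arm --plan "0 0 3 0 0 0 -1;0 0 6 0 0 0 -1;0 0 6 0 0 0 -1"

```text
time_s: 20.67
eef_pos: [0.5439, -0.2353, 0.1608]
eef_rot: [-0.001, 0.859, -0.512, 0.0]
ft_force: [1.4, -0.8, 3.1]
gripper_width: 0.0154
```

```bash
python3 - <<'E'
from h import *
s=get_state(); print(np.array(s["joints"]).round(3),np.round(s["ft_force"],2),np.round(s["wrist_torque"],2))
Rt=q2R(s["eef_rot"]); print(np.rad2deg(np.arctan2(Rt[1,1],Rt[0,1])))
E
```

```text
[-0.265  0.523  0.775  1.864 -0.45   0.937 -1.928] [ 1.36 -0.85  3.14] [ 0.28 -0.39  0.05]
-151.58155091967797
```

>>> step_arm --plan "0 0 3 0 0 0 -1;0 0 6 0 0 0 -1;0 0 6 0 0 0 -1"

```text
time_s: 20.92
eef_pos: [0.5439, -0.2353, 0.1608]
eef_rot: [-0.001, 0.831, -0.556, 0.0]
ft_force: [1.8, 0.8, 1.1]
gripper_width: 0.015
```

```bash
python3 - <<'E'
from h import *
s=get_state(); print(np.array(s["joints"]).round(3),np.round(s["ft_force"],2),np.round(s["wrist_torque"],2))
Rt=q2R(s["eef_rot"]); print(np.rad2deg(np.arctan2(Rt[1,1],Rt[0,1])))
E
```

```text
[-0.282  0.532  0.803  1.865 -0.47   0.943 -2.015] [1.78 0.79 1.15] [ 0.31 -0.5   0.04]
-157.59862575611228
```

>>> step_arm --plan "0 0 3 0 0 0 -1;0 0 6 0 0 0 -1;0 0 6 0 0 0 -1"

```text
time_s: 21.17
eef_pos: [0.544, -0.2352, 0.1608]
eef_rot: [-0.001, 0.801, -0.598, 0.0]
ft_force: [2.3, 0.1, 2.3]
gripper_width: 0.0149
```

```bash
python3 - <<'E'
from h import *
s=get_state(); print(np.array(s["joints"]).round(3),np.round(s["ft_force"],2),np.round(s["wrist_torque"],2))
Rt=q2R(s["eef_rot"]); print(np.rad2deg(np.arctan2(Rt[1,1],Rt[0,1])))
im,d=read_camera("wrist"); save("w14.png",im)
E
```

```text
[-0.3    0.543  0.83   1.866 -0.49   0.949 -2.1  ] [2.31 0.11 2.35] [ 0.25 -0.6   0.66]
-163.5119300517777
```

View pics/w14.png

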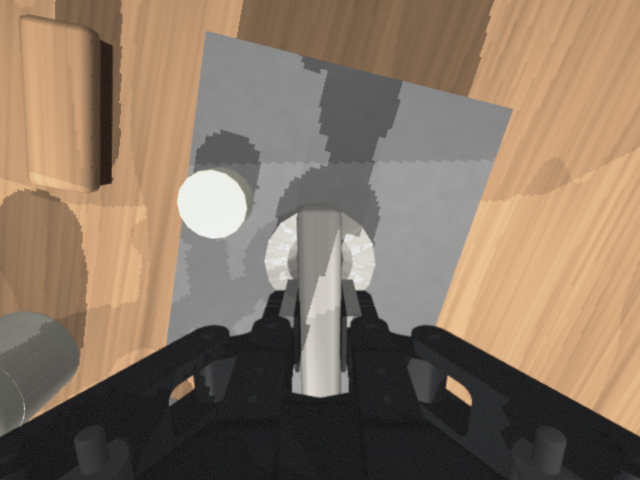

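>>> step_arm --plan "0 0 2 0 0 0 -1;0 0 2 0 0 0 -1"

```text
time_s: 21.38
eef_pos: [0.5439, -0.2352, 0.1608]
eef_rot: [-0.001, 0.791, -0.612, 0.0]
ft_force: [1.7, 0.3, 2.7]
gripper_width: 0.0151
```

```bash
python3 - <<'E'
from h import *
s=get_state(); print(np.round(s["ft_force"],2),np.round(s["wrist_torque"],2))
Rt=q2R(s["eef_rot"]); print(np.rad2deg(np.arctan2(Rt[1,1],Rt[0,1])))
E
```

```text
[1.69 0.3  2.7 ] [ 0.26 -0.59  0.97]
-165.51289566402147
```

>>> step_arm --plan "0 0 -3 0 0 0 -1;0 0 -3 0 0 0 -1;0 0 -3 0 0 0 -0.3;0 0 -3 0 0 0 0;0 0 -3 0 0 0 0.3;0 0 -3 0 0 0 0.3;0 0 -3 0 0 0 0.3;0 0 -3 0 0 0 0.3"

```text
time_s: 22.05
eef_pos: [0.5432, -0.2355, 0.1605]
eef_rot: [-0.001, 0.805, -0.594, -0.0]
ft_force: [0.2, 0.5, -1.1]
gripper_width: 0.0556
```

>>> step_arm --plan "0 0 0 0 0 -15 0.5;0 0 0 0 0 -40 0.5;0 0 0 0 0 -80 0.5;0 0 0 0 0 -120 0.5;0 0 0 0 0 -120 0.5;0 0 0 0 0 -120 0.5"

```text
time_s: 22.55
eef_pos: [0.5445, -0.2364, 0.2831]
eef_rot: [-0.002, 0.805, -0.593, 0.002]
ft_force: [0.4, 0.7, -0.2]
gripper_width: 0.0646
```

```bash
python3 - <<'E'
from h import *
s=get_state(); print(s["eef_pos"],np.round(s["ft_force"],2),np.round(s["wrist_torque"],2),s["gripper_width"])
for n in ("wrist","side","top"):
    im,d=read_camera(n); save(n+"15.png",im); np.save(n+"15.npy",d)
E
```

```text
[ 0.54445895 -0.23638881  0.28308791] [ 0.4   0.72 -0.2 ] [-0.02  0.04  0.04] 0.06459581135591065
```

View pics/wrist15.png

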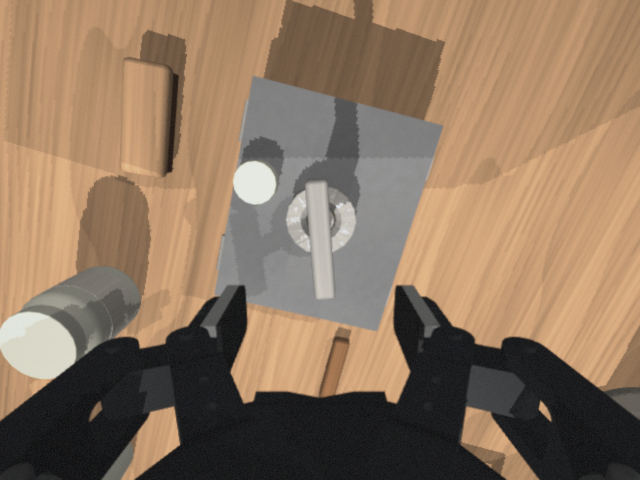

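View pics/side15.png

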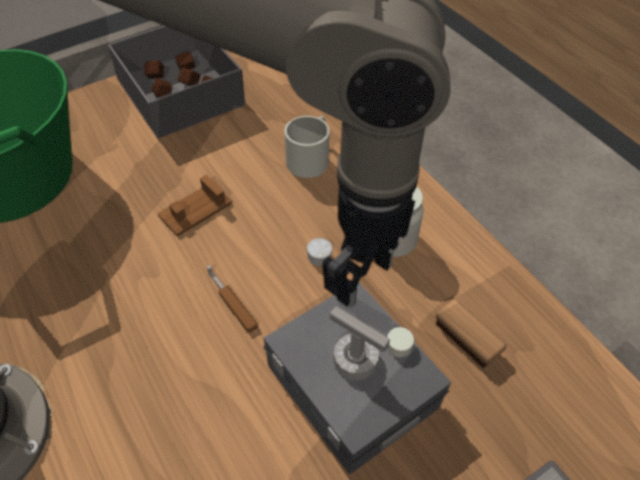

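```bash
python3 - <<'E'
from h import *
for n,(u0,u1,v0,v1) in dict(wrist=(300,338,176,302),side=(325,395,300,352)).items():
    d=np.load(n+"15.npy"); d2=np.zeros_like(d); d2[v0:v1,u0:u1]=d[v0:v1,u0:u1]
    P=barfit(n,d2,None,.178,.2)
    m=P.mean(0); V=np.linalg.svd(P-m,full_matrices=False)[2]; ax=V[0]; nn=V[2]*np.sign(V[2][2]); t=(P-m)@ax
    lo,hi=np.percentile(t,[.5,99.5]); print(n,len(P),"mid",(m+ax*(lo+hi)/2).round(4),"len",(hi-lo).round(4),"ax",ax.round(3),"az",np.rad2deg(np.arctan2(ax[1],ax[0])),"n",nn.round(3),"z",np.percentile(P[:,2],[5,50,95]).round(4))
E
```

```text
wrist 2600 mid [ 0.5432 -0.2348  0.1847] len 0.0882 ax [-0.366  0.93   0.006] az 111.49203986282495 n [ 0.005 -0.004  1.   ] z [0.1827 0.1848 0.186 ]
side 876 mid [ 0.5426 -0.2374  0.1869] len 0.0894 ax [ 0.365 -0.931 -0.008] az -68.56314075942538 n [-0.351 -0.146  0.925] z [0.1798 0.1877 0.1902]
```

```bash
python3 -c "
from rig import *
print(hand_in())"
```

```text
the job is handed in; nothing more can be done
None
```

The key is standing in the lock, dropped into the core and turned clockwise until it met the stop. The gripper is clear of it, about 120 mm above, and the job was handed in at about 23 s.

**What I did**
- I took the key from the rest by its neck and stood it foot down in the collar, then let go. It rested on the core, out of line with the slot.
- I took it again by the crossbar, straightened it and turned it under about 4 N. It came into line after about 20 degrees of clockwise turn and dropped about 11 mm.
- I let go of it once more before turning the lock, then gripped it and turned it about 110 degrees clockwise (80 degrees of core travel plus the play) to the stop. I backed off 3 degrees, opened the gripper and lifted away.

**Last checks**
- **Stop:** the torque rose from about 0.05 to 0.97 N m at the end of the turn, which means the stop was met. I could not read the lock angle itself.
- **Key height:** the bar's top is at 185 mm (wrist camera) and 187 mm (side camera). Dropped in should give 188 mm, and not dropped about 200 mm.
- **Key position:** the wrist depth puts the lean near zero and the bar within about 1 mm of the lock's axis. The side camera agrees on position to within about 2 mm. Its lean estimate disagreed, but it mixed in a side face of the bar, so I did not use it.
- **Forces and bystanders:** the force on the tool was about zero after release. The last wrist and side pictures show the bystanders where they started, judged by eye only.

**One doubt:** when I first let go, the key leaned about 0.21 rad, not far under the 0.25 limit, and my estimates ran from about 0.19 to 0.26 (one noisy face fit gave 0.32). The second release, upright in the slot before the lock was turned, was to meet that condition in any case.

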